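# Post a removal marker through the slot of the returns box

### The arm

A 7-joint arm with a two-finger parallel gripper is mounted at the origin on a cart in front of the work surface, level with it; the furniture and walls round the work are solid. World frame = base frame: x ahead of the robot, y to its left, z up, the work surface at z = 0. Lengths are in m, angles in rad, forces in N, time in s.
With the tool pointing down it reaches from about 0.425 to 0.825 m from the base axis. Payload 3.6 kg.
Tool frame: the origin (TCP) lies at the very end of the fingers, on their centre line; the grasp point (between the pads) lies 19 mm behind it; z points along the fingers, y is the line along which they close (so a half turn about z gives the same grasp; the last joint's range is limited). The gripper opens to 85 mm and grips with 20 to 120 N. Pads are 22 mm wide; open, the fingers measure 114 mm over their backs; the gripper's body (76 mm by 85 mm) begins 54 mm behind the grasp point. The pads swing forward as they close: fully open they stand 13 mm farther back than shut.
Start: joints at [1.169, 0.615, -0.013, 1.423, 0.008, 1.103, -0.04], TCP at [0.238, -0.605, 0.231] pointing down, gripper open.
Joint ranges: [-3.12, 3.12], [-0.3, 2.06], [-1.34, 1.32], [0.26, 2.42], [-1.36, 4.5], [0.01, 1.98], [-2.84, 2.84]. Speed limits (rad/s): [2.79, 2.79, 3.14, 3.14, 3.14, 3.14, 3.14].

### API

Orientations are given as a unit quaternion [x, y, z, w].
In Python, from rig import bot gives the robot as it stands.
- The arm moves only by the tool send_rows, never from a script. Its argument "increments" is a list of rows, each a list of 7 numbers: the closure, from 0 (fully open) to 1 (shut), then the shift along the tool's x, y, z in cm, then the turn, a rotation vector about the tool's x, y, z in degrees. A call has 1 to 5 rows; each row is the pose to reach, as a shift and turn from the pose commanded when the call began, along the tool's axes at that moment; what a row does not reach only later rows make up. A row lasts 1/10 s, in which the tool goes at most 50 mm and 8.59 degrees, less where a joint would pass 70% of its speed; a pose out of reach is approached as far as the arm can. A call with a gripper value outside its range is refused whole. The fingers move at their own pace and stop on an object; "force" is the grip in N (left out, the last holds). Time passes only in rows, so rows that repeat a pose let the fingers close. It gives the time, the measured TCP pose, the force, the opening and the grip force at its end, in the units of the state.
- bot.state(): the state, without advancing time (a new reading comes with each control period).
- bot.grab_frame(name): name is "scene" or "side" or "wrist"; returns the picture (384x512x3 uint8, red, green, blue); there is no depth.
- bot.camera_model(name): a dict with "mtx" (3x3 intrinsics, pixels), "R" (3x3) and "t" (3): a world point X has camera coordinates R X + t; the wrist camera has in their place "hand_eye" (4x4, takes a point from camera to tool coordinates, whose origin is the TCP and whose axes are the flange's). Camera axes: x right, y down, z forward; pixel columns grow to the right and rows downward; lengths in m; the calibration is good to about 2 mm. A picture is of the moment at which its call begins: read the wrist's pose just before it. camera_model takes no time and is no camera call.
- bot.sign_off(): hands the job in; it is judged then, once.
The state is a dict: "t": time; "joint_pos": joint angles; "joint_velocities": joint speeds; "joint_efforts": joint torques, N m; "tcp_pos": TCP position; "tool_rot": TCP orientation; "ft_force": force on the tool from outside, world axes, zero at the start; "ft_torque": the same for the moment, N m; "gripper_width": opening from 0.0 (shut) to 1.0 (fully open); "finger_force": force on a finger pad.
Only numpy, scipy, OpenCV 4.12 (cv2) and the standard library are available. Lean on these libraries where they do the work, as an engineer would, in place of code of your own. Each camera call takes 0.05 s, during which the arm holds its last target. There are 200 camera calls.

### The job

The specimen is back in its drawer, so its orange removal marker is no longer needed: take the marker out of the wooden leaning stand and post it through the slot in the sloping lid of the blue returns box, so that it drops right inside. Do not knock over or shift the other things on the worktop.

Things in the scene. Friction and masses are not known exactly. Their poses are not given: they have to be found in the camera images.
- marker: Orange plastic plate, 120 mm long, 70 wide, 8 thick, 90 g, loose; white panel and, at the grip end, black ribs on both faces. Origin: middle of its foot (the 70 x 8 mm end in the stand). z: along its 120 mm length to the grip end; y: width; x: thickness. It starts leaning 30 degrees from vertical: z points up and to the stand's -x (roughly to the robot), x up and to the stand's +x.
- stand: Wooden leaning stand that holds the marker, fixed, 110 x 104 mm, about 95 mm high. Origin: underneath, on the worktop; z up; yaw varies. A sloping board supports the lower 64 mm of the marker's length from below; a 22 mm toe board stands 4 mm off its upper face, cheeks (35 mm up) 4 mm off its edges.
- returns_box: Blue metal box, fixed, closed but for the slot; 170 mm deep (x), 150 wide (y), walls 6. Origin: centre of its underside on the worktop; z up; low front faces -x; yaw varies. The flat lid, 6 mm thick, slopes 30 degrees from level, rising to +x from 130 to 231 mm above the worktop. Inside, the marker falls freely to the bottom and lies there flat or leaning, its origin under 55 mm high.
- slot (a point): Centre of the slot's mouth, on the lid's outer face, at (-0.030, 0, 0.165) in the box's frame. Slot: 82 mm along the box's y, 14 mm up the slope; round brass rim 2.5 mm proud. The marker goes in foot first, square to the lid: along (0.5, 0, -0.866) of the box's frame, width along the box's y. Once over half in, it slides down when let go; if it hangs, push on its end.
- marker_centre (a point): Middle of the marker (on its z axis, 60 mm from its foot).
- egg_stand_b: Bystander: pale blue egg on a turned wooden stand, 45 mm across, 64 mm high, loose, fragile. Origin: centre of its underside.
- specimen_box_g: Bystander: clear specimen box with an egg on cotton, 68 x 65 x 42 mm, loose. Origin: centre of its underside.
- wood_block_a: Bystander: wooden spacer block, 40 x 60 x 27 mm, loose. Origin: centre of its underside.
- caliper: Bystander: steel vernier caliper lying flat, 80 x 238 x 14 mm, loose. Origin: centre of its underside.
- tape_a: Bystander: roll of tan tape lying flat, 96 mm across, 25 mm high, loose. Origin: centre of its underside.
- marker_grip_end (a point): Middle of the marker's upper end, 120 mm from its foot. At the start the last 50 mm below it are free on both faces: grip there across the 8 mm thickness with the tool tilted 30 degrees, fingers along the marker's -z. It slides freely out of the stand along its +z.

How it is judged:
At the end, for the whole second after the job is handed in: The marker lies at rest inside the returns box: its middle is within the box's walls and less than 80 mm above the box's underside (it cannot be so while any of it is still in the slot) (x of marker_centre in the frame of returns_box between -0.085 and 0.085 m and y of marker_centre in the frame of returns_box between -0.075 and 0.075 m and z of marker_centre in the frame of returns_box below 0.08 m and linear speed of marker below 0.03 m/s); the robot touches nothing.
It fails at once if the egg on its stand is knocked over or shifted by more than 30 mm (angle between egg_stand_b's own z axis and vertical above 0.5 rad or distance of egg_stand_b from where it was at the start of the episode above 0.03 m).
It fails at once if another bystander (specimen box, wood block, caliper, tape) is shifted by more than 30 mm (distance of any of specimen_box_g, wood_block_a, caliper, tape_a from where it was at the start of the episode above 0.03 m).
It also fails if it takes over 48 s, if anything falls off the work surface, if the arm or the gripper's body presses on something with over 40 N, if the wrist force passes 120 N, or if a joint passes its speed limit or range.

## Working session

There is one attempt and no reset: what is moved stays moved. The work goes in short steps, Python scripts to look and compute and a tool call to move; the robot and the scene stay as the last step left them, time stands still between calls to the robot, and variables do not carry over. Pictures are saved under pics/ and viewed, at most 10 in all, crops included, and the job is handed in when it is done.

Besides the shell and the picture viewer there is one more tool, called after ">>>" as a command line: name --pt "numbers of a row" for each row, then --argument value for the rest. send_rows: Moves the arm, as the interface text tells. Its arguments: {"type":"object","properties":{"increments":{"type":"array","items":{"type":"array","items":{"type":"number"}}},"force":{"type":"number"}},"required":["increments"]}

```bash
mkdir -p pics; ls
python3 - <<'E'
from rig import bot
import cv2,numpy as np
s=bot.state();print(s)
a=bot.grab_frame("scene");b=bot.grab_frame("side")
for n,i in(("scene",a),("side",b)):
    cv2.imwrite(f"pics/{n}0.png",i[:,:,::-1]);m=bot.camera_model(n);print(n,m['mtx'].tolist(),(-m['R'].T@m['t']).tolist(),m['R'].tolist())
E
```

```text
pics
{'t': 0.0, 'joint_pos': array([ 1.16949585,  0.61592628, -0.01261133,  1.42490688,  0.0080943 ,
        1.10339845, -0.04038493]), 'joint_velocities': array([-0.00056089, -0.0005566 , -0.0005822 , -0.00059674, -0.00084186,
       -0.00051093, -0.00012732]), 'joint_efforts': array([-5.29959307e-04, -4.69212806e+01,  2.59229830e-01, -1.71034670e+01,
        9.95610666e-03,  9.59051860e-03,  1.13210740e-05]), 'tcp_pos': array([ 0.23768271, -0.60415997,  0.23013093]), 'tool_rot': array([ 9.82484098e-01,  1.86341949e-01, -2.58662922e-04, -1.26833893e-03]), 'ft_force': array([ 0.21551246, -0.35739451, -0.0976566 ]), 'ft_torque': array([-0.03745097, -0.03666421, -0.03010957]), 'finger_force': 0.0, 'gripper_width': 0.9978768159805886}
scene [[440.2625770603983, 0.0, 255.63677577222992], [0.0, 440.2625770603983, 184.3665771857715], [0.0, 0.0, 1.0]] [-0.01992502203901977, 0.6639386277117597, 0.9348831820055619] [[-0.731917452299653, -0.6811326502736075, 0.01884557641561205], [-0.4785281299971164, 0.4941241725296327, -0.7258458038201835], [0.48508522119381026, -0.5402773499353433, -0.6875992388929724]]
side [[456.67794917065646, 0.0, 250.410006556954], [0.0, 456.67794917065646, 189.83770135373413], [0.0, 0.0, 1.0]] [0.47278921687613595, -0.9581741856729145, 0.6857493947126639] [[0.9959978331335844, -0.08881189293507143, -0.010038130627455486], [-0.05370760776373722, -0.5049438074421432, -0.8614796829839507], [0.07144094947228095, 0.8585710215230429, -0.5076928123771082]]
```

View pics/scene0.png

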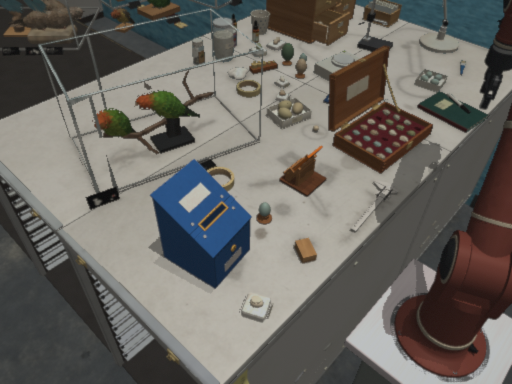

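View pics/side0.png

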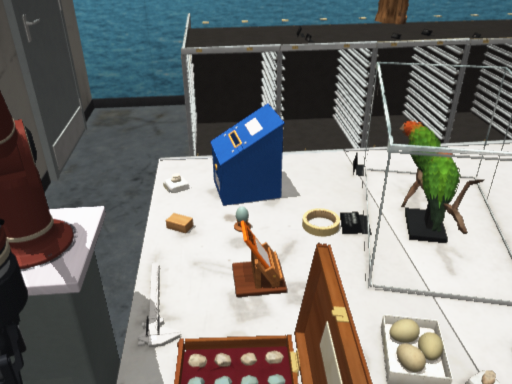

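The scene view shows the box slot at about (214,216) and the marker at about (310,165). In the side view the slot is at (236,139) and the marker at (258,240). Next I'll view enlarged crops.

Run:
```python
import cv2,numpy as np
a=cv2.imread("pics/scene0.png");b=cv2.imread("pics/side0.png")
def c(i,x,y,w,h):return cv2.resize(i[y:y+h,x:x+w],(400,300),interpolation=cv2.INTER_CUBIC)
o=np.vstack([np.hstack([c(a,140,155,160,120),c(a,270,140,80,60)]),np.hstack([c(b,180,100,160,120),c(b,215,215,120,90)])])
cv2.imwrite("pics/crop0.png",o)
```

```text
(no output)
```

View pics/crop0.png

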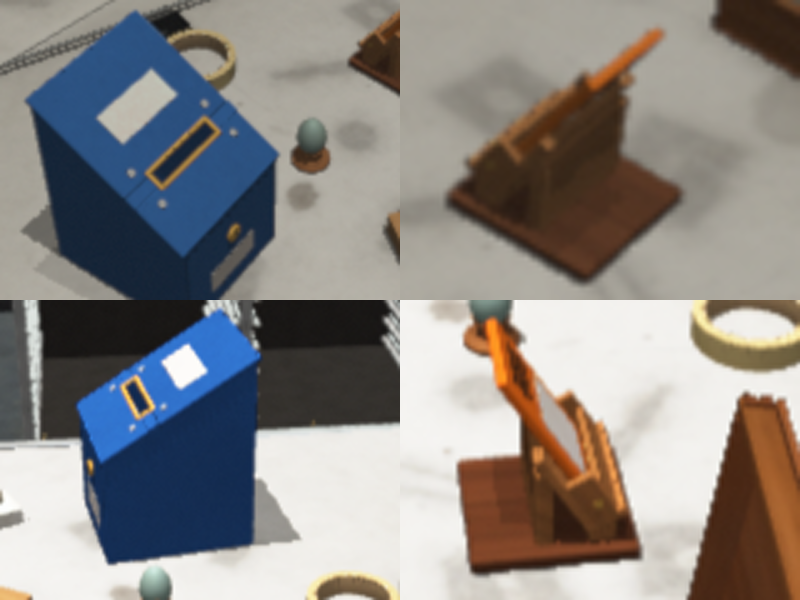

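The crops show the lid, the slot rim and the marker's top corners clearly, and the stand base corners too. I'll triangulate these matched corners.

```bash
cat > h.py <<'E'
import numpy as np,cv2
from rig import bot
from scipy.spatial.transform import Rotation as Rn
def ray(n,p):
    m=bot.camera_model(n);R=np.array(m['R']);return -R.T@np.array(m['t']),R.T@np.linalg.inv(m['mtx'])@[p[0],p[1],1]
def tri(p,q):
    c,d=ray("scene",p);e,f=ray("side",q)
    d/=np.linalg.norm(d);f/=np.linalg.norm(f)
    s=np.linalg.lstsq(np.c_[d,-f],e-c,rcond=None)[0]
    A=c+s[0]*d;B=e+s[1]*f;return (A+B)/2,np.linalg.norm(A-B)
def plane(n,p,z):
    c,d=ray(n,p);return c+d*(z-c[2])/d[2]
def proj(n,X):
    m=bot.camera_model(n);v=np.array(m['mtx'])@(np.array(m['R'])@X+np.array(m['t']));return v[:2]/v[2]
E
python3 - <<'E'
from h import *
np.set_printoptions(precision=4,suppress=True)
S=lambda x,y:(140+x/2.5-.3,155+y/2.5-.3); T=lambda x,y:(180+x/2.5-.3,100+(y-300)/2.5-.3)
M=lambda x,y:(270+x/5-.4,140+y/5-.4); M=lambda x,y:(270+(x-400)/5-.4,140+y/5-.4); N=lambda x,y:(215+(x-400)/3.333-.35,215+(y-300)/3.333-.35)
for k,a,b in [("low+y",S(183,255),T(80,405)),("low-y",S(277,155),T(105,462)),("hi+y",S(28,100),T(220,312)),("hi-y",S(140,12),T(258,355)),
 ("st-x+y",M(585,278),N(458,462)),("st-x-y",M(680,190),N(470,570)),("mtop-y",M(660,33),N(500,385))]: print(k,*tri(a,b))
for n,p in(("scene",M(450,200)),("scene",M(585,278)),("scene",M(680,190)),("side",N(458,462)),("side",N(470,570)),("side",N(640,550))): print(n,plane(n,p,.012))
a=cv2.imread("pics/scene0.png");b=cv2.imread("pics/side0.png")
r=[]
for i,(x,y,w,h) in((a,(190,195,45,40)),(b,(222,125,25,30))):
    hsv=cv2.cvtColor(i[y:y+h,x:x+w],cv2.COLOR_BGR2HSV);m=cv2.inRange(hsv,(8,100,90),(30,255,255))
    n,l,st,ce=cv2.connectedComponentsWithStats(m);k=1+np.argmax(st[1:,4])
    rc=cv2.minAreaRect(np.argwhere(l==k)[:,::-1].astype(np.float32));print(rc,st[k]);r.append(np.array(rc[0])+(x,y))
print("slot",*tri(*r))
E
```

```text
low+y [0.4603 0.2716 0.1276] 0.006184095693353629
low-y [0.4839 0.1231 0.1272] 0.007291315072365335
hi+y [0.6294 0.2972 0.226 ] 0.002455035261046476
hi-y [0.649  0.1469 0.2306] 0.007681230423631432
st-x+y [ 0.4951 -0.1376  0.0063] 0.003539620650459475
st-x-y [ 0.4989 -0.2416  0.0054] 0.0006104135131567828
mtop-y [ 0.52   -0.2207  0.1323] 0.0031548055414980496
scene [ 0.5925 -0.1284  0.012 ]
scene [ 0.49   -0.1326  0.012 ]
scene [ 0.4955 -0.2352  0.012 ]
side [ 0.4965 -0.1434  0.012 ]
side [ 0.4983 -0.2487  0.012 ]
side [ 0.607  -0.2415  0.012 ]
((22.750003814697266, 20.749998092651367), (9.192388534545898, 32.52690887451172), 45.0) [  8   7  30  29 152]
((12.69999885559082, 13.40000057220459), (14.758049964904785, 8.049844741821289), 63.43495178222656) [ 7  6 12 16 61]
slot [0.5259 0.2073 0.1639] 0.004192707523862036
```

```bash
cat >> h.py <<'E'
np.set_printoptions(precision=4,suppress=True)
def tool(yaw,tilt=30):
    c,s=np.cos(np.radians(yaw)),np.sin(np.radians(yaw));t=np.radians(tilt)
    z=np.array([np.sin(t)*c,np.sin(t)*s,-np.cos(t)]);y=np.array([np.cos(t)*c,np.cos(t)*s,np.sin(t)])
    return np.c_[np.cross(y,z),y,z]
def go(p,R):
    s=bot.state();C=Rn.from_quat(s['tool_rot']).as_matrix()
    d=C.T@(np.array(p)-s['tcp_pos'])*100;r=Rn.from_matrix(C.T@R).as_rotvec(degrees=True)
    print("shift cm",d.round(2),"turn deg",r.round(2),"t",s['t'],"tcp",s['tcp_pos'])
top=np.array([.5185,-.186,.132]);YS=2.5;YB=8.3
E
python3 -c "
from h import *
R=tool(YS);go((.36,-.40,.33),R);go(top-.07*R[:,2],R)
print(bot.camera_model('wrist'))"
```

```text
shift cm [ 18.86 -14.55  -9.94] turn deg [-26.14  18.49 -69.34] t 0.1 tcp [ 0.2377 -0.6042  0.2302]
shift cm [ 38.13 -29.77   3.83] turn deg [-26.14  18.49 -69.34] t 0.1 tcp [ 0.2377 -0.6042  0.2302]
{'mtx': array([[266.337 ,   0.    , 255.9521],
       [  0.    , 266.337 , 188.2857],
       [  0.    ,   0.    ,   1.    ]]), 'hand_eye': array([[ 0.0004, -0.9638, -0.2666,  0.0669],
       [ 1.    ,  0.0005, -0.0001,  0.0001],
       [ 0.0002, -0.2666,  0.9638, -0.1414],
       [ 0.    ,  0.    ,  0.    ,  1.    ]])}
```

>>> send_rows --pt "0.3 4 -3 -5 -5 3.5 -13" --pt "0.3 8 -6 -8 -10 7 -26" --pt "0.3 11 -9 -9 -14 10 -38" --pt "0.3 15 -12 -10 -17 12 -46" --pt "0.3 19 -14.5 -10 -19 13.5 -52" --force 40

```text
t: 0.6
tcp_pos: [0.3521, -0.4138, 0.3315]
tool_rot: [0.85, 0.503, 0.109, 0.107]
ft_force: [-0.7, -0.3, -0.7]
gripper_width: 0.698
finger_force: 0.0
```

```bash
python3 -c "
from h import *
R=tool(YS);go(top-.07*R[:,2],R);print(bot.state()['joint_pos'])"
```

```text
shift cm [24.98 -3.75 15.47] turn deg [-11.47   8.2  -29.83] t 0.6 tcp [ 0.3521 -0.4138  0.3315]
[ 1.1835  0.2663 -0.3246  1.7709 -0.1269  0.8737  0.4476]
```

>>> send_rows --pt "0.3 5 -0.7 3 -2.5 1.8 -6.5" --pt "0.3 10 -1.5 6 -5 3.6 -13" --pt "0.3 15 -2.2 9 -7.5 5.4 -19.5" --pt "0.3 20 -3 12 -10 7.2 -26" --pt "0.3 24 -3.7 14.5 -11.5 8.2 -29.8"

```text
t: 1.1
tcp_pos: [0.4616, -0.2219, 0.2146]
tool_rot: [0.67, 0.696, 0.187, 0.178]
ft_force: [0.8, -0.1, -0.8]
gripper_width: 0.699
finger_force: 0.0
```

```bash
python3 -c "
from h import *
R=tool(YS);go(top-.07*R[:,2],R);print(bot.state()['joint_pos'])"
```

```text
shift cm [3.34 0.91 3.07] turn deg [-0.09 -0.03 -0.33] t 1.1 tcp [ 0.4616 -0.2219  0.2146]
[ 1.06    0.3581 -0.6296  2.1941 -0.2806  0.2096  0.8088]
```

>>> send_rows --pt "0.3 1.6 0.5 1.5 0 0 -0.2" --pt "0.3 3.3 0.9 3 0 0 -0.3" --pt "0.3 3.3 0.9 3 0 0 -0.3" --pt "0.3 3.3 0.9 3 0 0 -0.3"

```text
t: 1.5
tcp_pos: [0.4836, -0.1885, 0.1939]
tool_rot: [0.668, 0.698, 0.187, 0.177]
ft_force: [0.6, 0.2, 0.6]
gripper_width: 0.699
finger_force: 0.0
```

```bash
python3 -c "
from h import *
R=tool(YS);go(top-.07*R[:,2],R);print(bot.state()['joint_pos'])
i=bot.grab_frame('wrist');cv2.imwrite('pics/w1.png',i[:,:,::-1]);s=bot.grab_frame('scene')
m=bot.camera_model('wrist');H=np.array(m['hand_eye'])
for Y in(-.035,.035):
  p=np.linalg.inv(H)@[Y,0,.07,1];v=np.array(m['mtx'])@p[:3];print(v[:2]/v[2])
"
```

```text
shift cm [ 0.1  -0.06  0.11] turn deg [-0.17 -0.09 -0.05] t 1.5 tcp [ 0.4836 -0.1885  0.1939]
[ 0.883   0.3848 -0.5411  2.2218 -0.2735  0.1186  0.729 ]
[257.1656 236.81  ]
[257.2984 156.5757]
```

View pics/w1.png

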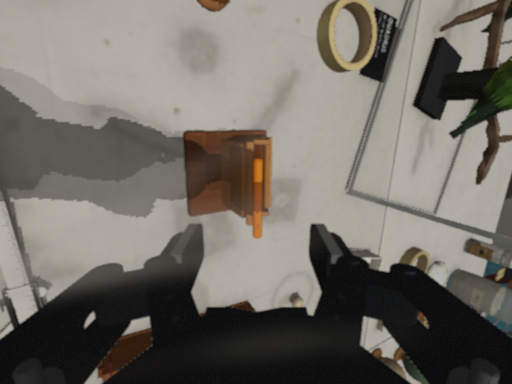

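The wrist view shows the marker edge-on: column about 258, rows 158–237. The prediction was column 257, rows 157–237. A mask will measure it more closely.

```bash
python3 -c "
from h import *
i=cv2.imread('pics/w1.png');h=cv2.cvtColor(i,cv2.COLOR_BGR2HSV)[140:250,240:275]
m=cv2.inRange(h,(6,200,150),(18,255,255))
for r in range(10,105,6): 
  c=np.flatnonzero(m[r]); print(r+140,(c.min()+240,c.max()+240) if len(c) else None)
R=tool(YS);go(top+.047*R[:,2],R)
"
```

```text
150 None
156 None
162 (np.int64(254), np.int64(262))
168 (np.int64(254), np.int64(262))
174 (np.int64(254), np.int64(262))
180 (np.int64(254), np.int64(261))
186 None
192 None
198 None
204 None
210 None
216 None
222 None
228 None
234 None
240 None
shift cm [ 0.26 -0.05 11.87] turn deg [-0.11  0.05 -0.18] t 1.6 tcp [ 0.4834 -0.1901  0.1944]
```

>>> send_rows --pt "0.3 0.1 0.03 4 0 0 0" --pt "0.3 0.2 0.05 8 0 0 0" --pt "0.3 0.2 0.05 10.5 0 0 0" --pt "0.3 0.2 0.05 11.8 0 0 0" --pt "0.3 0.2 0.05 11.8 0 0 0"

```text
t: 2.1
tcp_pos: [0.545, -0.1932, 0.1164]
tool_rot: [0.671, 0.7, 0.183, 0.165]
ft_force: [-0.3, 0.0, -0.7]
gripper_width: 0.698
finger_force: 0.0
```

```bash
python3 -c "
from h import *
R=tool(YS);go(top+.047*R[:,2],R)
i=bot.grab_frame('scene')[120:220,250:370,::-1];j=bot.grab_frame('side')[170:310,170:338,::-1]
cv2.imwrite('pics/g1.png',np.hstack([cv2.resize(i,(400,333)),cv2.resize(j,(400,333))]))
"
```

```text
shift cm [ 0.8  -1.44  2.09] turn deg [-1.52 -0.79 -0.26] t 2.1 tcp [ 0.545  -0.1932  0.1164]
```

View pics/g1.png

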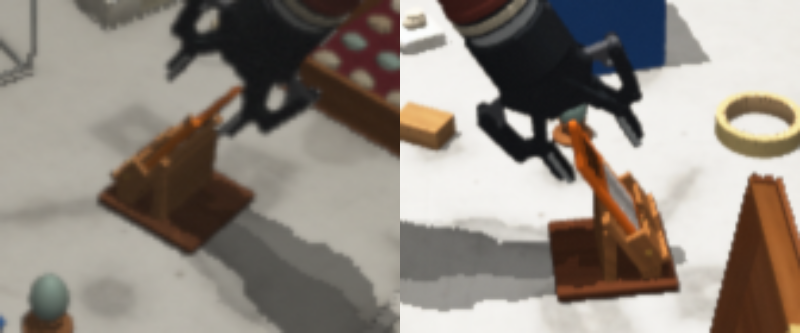

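The tool sits about 14 mm off across the plate and 2 cm short, with the marker still between the fingers. I suspect a joint limit.

```bash
python3 -c "
from h import *
s=bot.state();print(s['joint_pos'],s['joint_velocities'])"
```

```text
[ 0.6911  0.5843 -0.3883  2.1392 -1.1376  0.0147  1.5862] [ 0.0078 -0.0248 -0.0113  0.0243  0.1894  0.0018 -0.183 ]
```

```bash
cat > kin.py <<'E'
from h import *
from itertools import product
from scipy.optimize import least_squares
Q=np.array([[1.16949585,.61592628,-.01261133,1.42490688,.0080943,1.10339845,-.04038493],[1.1835,.2663,-.3246,1.7709,-.1269,.8737,.4476],[1.06,.3581,-.6296,2.1941,-.2806,.2096,.8088],[.883,.3848,-.5411,2.2218,-.2735,.1186,.729],[.6911,.5843,-.3883,2.1392,-1.1376,.0147,1.5862]])
P=np.array([[.23768,-.60416,.23013],[.3521,-.4138,.3315],[.4616,-.2219,.2146],[.4836,-.1885,.1939],[.545,-.1932,.1164]])
O=Rn.from_quat([[.98248,.18634,-.00026,-.00127],[.85,.503,.109,.107],[.67,.696,.187,.178],[.668,.698,.187,.177],[.671,.7,.183,.165]])
def fk(q,s,w):
    r=Rn.identity();p=np.array([0,0,w[0]])
    for a,k,L in zip("zyzyzyz",range(7),(0,w[1],0,w[2],0,0,w[3])):
        r=r*Rn.from_euler(a,s[k]*q[k]+(w[4] if k==6 else w[5] if k==0 else 0)); p=p+r.apply([0,0,L])
    return p,r
def fit():
    best=None
    for s in product((1,-1),repeat=4):
        s=(s[0],1,s[1],1,s[2],1,s[3])
        f=lambda w:np.concatenate([np.r_[fk(q,s,w)[0]-p,.2*(fk(q,s,w)[1].inv()*o).as_rotvec()] for q,p,o in zip(Q,P,O)])
        for c in(0,1.57,3.14,-1.57):
            r=least_squares(f,[.3,.35,.35,.25,c,0])
            if best is None or r.cost<best[0]:best=(r.cost,s,r.x,np.abs(r.fun).max())
    return best
if __name__=="__main__":print(fit())
E
python3 kin.py
```

```text
(np.float64(1.993303935549213e-05), (-1, 1, -1, 1, -1, 1, -1), array([ 0.2381,  0.5523,  0.3713,  0.291 ,  1.5418, -0.0314]), np.float64(0.003395656894980897))
```

```bash
cat > plan.py <<'E'
from kin import *
_,S,W,_=fit()
lo=np.array([-3.12,-.3,-1.34,.26,-1.36,.01,-2.84])+.002;hi=np.array([3.12,2.06,1.32,2.42,4.5,1.98,2.84])-.002
def ik(q,p,R):
    f=lambda x:np.r_[(fk(x,S,W)[0]-p)*20,(fk(x,S,W)[1].inv()*Rn.from_matrix(R)).as_rotvec()*8,.01*(x-q)]
    r=least_squares(f,np.clip(q,lo+1e-4,hi-1e-4),bounds=(lo,hi));return r.x,np.abs(r.fun[:6]).max()
def pose(axis_pt,yaw,b,g=.019):
    R0=tool(yaw);R=R0@Rn.from_euler('y',b,degrees=True).as_matrix();return axis_pt+g*R[:,2],R
RS=tool(YS);RB=tool(YB);slot=np.array([.526,.2062,.164])
def path(b):
    zS,zB=RS[:,2],RB[:,2];gs=top+.030*zS;out=gs-.10*zS
    d=.090 # grasp point above foot
    for b1 in np.linspace(0,b,4): yield "pre",pose(top-.07*zS,YS,b1)
    for a in(.05,.02,0,-.03): yield "appr",pose(gs-(a+.0)*zS,YS,b)
    for a in(.05,.10): yield "lift",pose(gs-a*zS,YS,b)
    e=slot-(d+.03)*zB;s=gs-.10*zS
    for u in np.linspace(.1,1,7):yield "move",pose(s+(e-s)*u+[0,0,.05*np.sin(np.pi*u)],YS+(YB-YS)*u,b)
    for a in(.0,.03,.06):yield "ins",pose(slot-(d-a)*zB,YB,b)
if __name__=="__main__":
    for b in(-30,-20,20,30):
        q=Q[3];print("beta",b)
        for n,(p,R) in path(b):
            q,e=ik(q,p,R);print(n,q.round(2),"ERR" if e>.05 else "",round(e,3))
E
python3 plan.py
```

```text
beta -30
pre [ 0.87  0.44 -0.54  2.22 -0.27  0.08  0.73]  0.0
pre [ 1.04  0.54 -0.98  2.28  1.71  0.45 -1.33]  0.0
pre [ 0.91  0.55 -0.97  2.32  1.81  0.69 -1.54]  0.0
pre [ 0.74  0.57 -0.91  2.34  1.82  0.93 -1.67]  0.0
appr [ 0.68  0.7  -0.87  2.32  1.92  1.01 -1.75]  0.0
appr [ 0.65  0.78 -0.85  2.3   1.97  1.05 -1.79]  0.0
appr [ 0.63  0.82 -0.83  2.28  2.    1.08 -1.81]  0.0
appr [ 0.6   0.89 -0.81  2.25  2.04  1.11 -1.83]  0.0
lift [ 0.68  0.7  -0.87  2.32  1.92  1.01 -1.75]  0.0
lift [ 0.74  0.57 -0.91  2.34  1.82  0.93 -1.67]  0.0
move [ 0.68  0.51 -0.95  2.33  1.7   0.94 -1.64]  0.0
move [ 0.59  0.44 -1.    2.3   1.53  0.98 -1.58]  0.0
move [ 0.48  0.41 -1.05  2.25  1.39  1.05 -1.55]  0.0
move [ 0.35  0.41 -1.07  2.2   1.3   1.14 -1.57]  0.0
move [ 0.19  0.45 -1.07  2.15  1.25  1.24 -1.62]  0.0
move [ 0.03  0.5  -1.05  2.09  1.23  1.32 -1.68]  0.0
move [-0.12  0.57 -1.03  2.02  1.22  1.4  -1.74]  0.0
ins [-0.13  0.63 -1.    2.02  1.27  1.39 -1.78]  0.0
ins [-0.15  0.69 -0.97  2.02  1.33  1.38 -1.81]  0.0
ins [-0.16  0.74 -0.94  2.01  1.38  1.37 -1.84]  0.0
beta -20
pre [ 0.8
[... 2538 characters left out ...]
[ 1.08  0.95 -0.8   1.93 -0.26  0.39  0.99]  0.0
lift [ 1.18  0.81 -0.86  1.98 -0.29  0.48  0.98]  0.0
lift [ 1.26  0.73 -0.91  2.   -0.31  0.56  0.97]  0.0
move [ 1.24  0.67 -0.95  2.04 -0.35  0.55  0.94]  0.0
move [ 1.2   0.58 -1.01  2.09 -0.42  0.52  0.89]  0.0
move [ 1.15  0.51 -1.07  2.13 -0.48  0.49  0.84]  0.0
move [ 1.07  0.46 -1.1   2.16 -0.53  0.44  0.78]  0.0
move [ 0.95  0.43 -1.12  2.19 -0.57  0.36  0.72]  0.0
move [ 0.79  0.42 -1.1   2.21 -0.61  0.26  0.66]  0.0
move [ 0.6   0.44 -1.05  2.22 -0.64  0.15  0.6 ]  0.0
ins [ 0.54  0.51 -1.01  2.22 -0.62  0.08  0.62]  0.0
ins [ 0.5   0.59 -0.98  2.22 -0.76  0.01  0.79]  0.001
ins [ 0.45  0.64 -0.91  2.19 -1.36  0.01  1.43] ERR 0.121
```

j6 sat at its lower stop, with the wrist straight. A fitted kinematic model shows that leaning the tool about 20° within the marker's plane (turn −20° about tool y) frees the wrist for both the grasp and the posting. I'll back out first, then lean.

>>> send_rows --pt "0.3 -0.1 0 -3 0 0 0" --pt "0.3 -0.2 0 -7 0 0 0" --pt "0.3 -0.2 0 -11 0 0 0" --pt "0.3 -0.2 0 -12 0 0 0" --pt "0.3 -0.2 0 -12 0 0 0"

```text
t: 2.7
tcp_pos: [0.4871, -0.199, 0.2244]
tool_rot: [0.67, 0.7, 0.183, 0.166]
ft_force: [0.8, -0.8, 0.2]
gripper_width: 0.697
finger_force: 0.0
```

```bash
cat > pre.py <<'E'
from h import *
import sys
def pose(pt,yaw,b,g=.019):
    R=tool(yaw)@Rn.from_euler('y',b,degrees=True).as_matrix();return pt+g*R[:,2],R
zS=tool(YS)[:,2]
print(bot.state()['joint_pos'])
E
python3 -c "
from pre import *
go(*pose(top-.08*zS,YS,0));go(*pose(top-.08*zS,YS,-20))"
```

```text
[ 0.4107  0.3026  0.1093  2.1551 -0.8809  0.3886  1.3296]
shift cm [ 1.11 -1.77  3.55] turn deg [-1.41 -0.69 -0.15] t 2.7 tcp [ 0.4871 -0.199   0.2244]
shift cm [ 0.46 -1.77  3.43] turn deg [ -1.43 -20.69   0.1 ] t 2.7 tcp [ 0.4871 -0.199   0.2244]
```

>>> send_rows --pt "0.3 0 0 0 0 -5 0" --pt "0.3 0 0 0 0 -10 0" --pt "0.3 0 0 0 0 -15 0" --pt "0.3 0 0 0 0 -20 0" --pt "0.3 0 0 0 0 -20 0"

```text
t: 3.2
tcp_pos: [0.4889, -0.1917, 0.2198]
tool_rot: [0.688, 0.666, 0.064, 0.281]
ft_force: [-0.3, 0.3, -0.9]
gripper_width: 0.698
finger_force: 0.0
```

```bash
python3 -c "
from pre import *
go(*pose(top-.08*zS,YS,-20))"
```

```text
[-0.2465  0.3247  0.6071  2.2802 -0.6877  0.0334  0.9322]
shift cm [ 0.76 -1.71  2.85] turn deg [-1.6  -1.23  1.04] t 3.2 tcp [ 0.4889 -0.1917  0.2198]
```

```bash
cat > sim.py <<'E'
from plan import *
def tb(tilt,b,yaw=YS): return tool(yaw,tilt)@Rn.from_euler('y',b,degrees=True).as_matrix()
def run(q,seq):
    for p,R in seq:
        q,e=ik(q,p,R);print(q.round(2),round(e,3))
    return q
if __name__=="__main__":
    qa=np.array([.4107,.3026,.1093,2.1551,-.8809,.3886,1.3296])
    p,r=fk(qa,S,W);R=r.as_matrix();print("check")
    run(qa,[(p,R@Rn.from_euler('y',-b,degrees=True).as_matrix()) for b in(5,10,15,20)])
    q=np.array([-.2465,.3247,.6071,2.2802,-.6877,.0334,.9322]);p=fk(q,S,W)[0]
    print("route");P0=top-.06*RS[:,2]
    seq=[(p,tb(a,b)) for a,b in((25,-15),(15,-8),(5,0),(5,-10),(5,-20),(5,-30),(12,-35),(20,-35),(27,-35),(30,-30),(30,-25),(30,-20))]
    q=run(q,seq)
    print("appr");run(q,[x for n,x in path(-20) if n!="pre"])
E
python3 sim.py
```

```text
check
[ 0.32  0.29  0.15  2.19 -0.85  0.28  1.25] 0.0
[ 0.18  0.28  0.25  2.21 -0.8   0.18  1.16] 0.0
[-0.01  0.29  0.41  2.24 -0.77  0.1   1.08] 0.0
[-0.21  0.32  0.59  2.26 -0.78  0.04  1.03] 0.0
route
[-0.2   0.32  0.61  2.23 -0.66  0.18  0.95] 0.0
[-0.21  0.38  0.71  2.07 -0.51  0.53  0.86] 0.0
[-0.13  0.46  0.7   1.9  -0.46  0.85  0.85] 0.0
[-0.32  0.47  0.83  1.96 -0.35  0.72  0.71] 0.0
[-0.51  0.52  0.98  2.   -0.26  0.61  0.58] 0.0
[-0.68  0.62  1.13  2.05 -0.21  0.52  0.48] 0.0
[-0.75  0.65  1.19  2.14 -0.24  0.33  0.42] 0.0
[-0.75  0.6   1.15  2.23 -0.29  0.14  0.4 ] 0.0
[-0.74  0.56  1.12  2.29 -1.36  0.01  1.41] 0.106
[-0.65  0.46  1.02  2.29 -1.36  0.01  1.45] 0.277
[-0.48  0.38  0.84  2.29 -1.36  0.01  1.52] 0.209
[-0.23  0.31  0.59  2.29 -1.36  0.01  1.58] 0.115
appr
[-0.09  0.49  0.43  2.18 -1.36  0.01  1.54] 0.7
[-0.08  0.55  0.41  2.14 -1.36  0.01  1.51] 0.852
[-0.08  0.6   0.4   2.11 -1.36  0.01  1.5 ] 0.946
[-0.08  0.66  0.39  2.07 -1.36  0.01  1.47] 1.072
[-0.09  0.49  0.43  2.18 -1.36  0.01  1.54] 0.7
[-0.11  0.39  0.47  2.24 -1.36  0.01  1.58] 0.417
[-0.33  0.36  0.63  2.28 -1.36  0.01  1.52] 0.207
[-0.8   0.41  1.08  2.29 -1.18  0.14  1.25] 0.0
[-1.11  0.45  1.32  2.26 -0.8   0.24  0.77] 0.0
[-1.28  0.44  1.32  2.22 -0.32  0.28  0.19] 0.0
[-1.4   0.47  1.32  2.18 -0.2   0.34 -0.04] 0.0
[-1.49  0.54  1.32  2.13 -0.23  0.4  -0.11] 0.0
[-1.55  0.62  1.29  2.08 -0.27  0.45 -0.18] 0.0
[-1.47  0.65  1.2   2.08 -0.31  0.39 -0.16] 0.0
[-1.39  0.68  1.12  2.08 -0.34  0.33 -0.15] 0.0
[-1.33  0.72  1.04  2.07 -0.37  0.28 -0.14] 0.0
```

```bash
cat > srch.py <<'E'
from sim import *
from multiprocessing import Pool
q0=np.array([-.2465,.3247,.6071,2.2802,-.6877,.0334,.9322]);base=np.array([.485,-.19,.23])
def seqpts(wps):
    a=np.r_[30,-20,0,0,0]
    for w in wps:
        w=np.array(w,float);n=int(np.ceil(max(abs(w-a)[:2].max()/10,abs(w-a)[2:].max()/.05,1)))
        for u in np.arange(1,n+1)/n:
            v=a+(w-a)*u;yield base+v[2:],tb(v[0],v[1])
        a=w
def trial(s):
    g=np.random.default_rng(s);b=float(g.choice([-20,-10,0,10,20]))
    w=[[g.choice([0,10,20,30,40]),g.choice([-40,-20,0,20,40]),g.choice([0,.08]),g.choice([-.15,0,.15,.3]),g.choice([0,.1])] for _ in range(g.integers(1,4))]
    w.append([30,b,0,0,0]);q=q0;m=9;er=0
    try:
        for p,R in seqpts(w):
            q,e=ik(q,p,R);er=max(er,e)
            if er>.05 :return None
        for n,(p,R) in path(b):
            if n=="pre":continue
            q,e=ik(q,p,R);er=max(er,e)
            if er>.01:return None
            m=min(m,(q-lo)[2:].min(),(hi-q)[2:].min())
    except Exception:return None
    return m,b,np.array(w).tolist(),q.round(2).tolist()
if __name__=="__main__":
    with Pool() as P: r=[x for x in P.imap_unordered(trial,range(600)) if x]
    r.sort(key=lambda x:-x[0]-.03*(4-len(x[2])));print(len(r));[print(x) for x in r[:8]]
E
export OMP_NUM_THREADS=1; nproc; time timeout 400 python3 srch.py
```

```text
1
real	6m40.014s
user	0m25.669s
sys	0m0.221s
```

```bash
cat > fast.py <<'E'
import sim,time
from sim import *
SG=np.array(S);OFF=np.array([W[5],0,0,0,0,0,W[4]]);L=(0,W[1],0,W[2],0,0,W[3])
def fkj(q):
    R=np.eye(3);p=np.array([0,0,W[0]]);A=[];O_=[]
    for k in range(7):
        t=SG[k]*q[k]+OFF[k];c,s=np.cos(t),np.sin(t)
        A.append(R[:,2 if k%2==0 else 1]*SG[k]);O_.append(p)
        R=R@(np.array([[c,-s,0],[s,c,0],[0,0,1]]) if k%2==0 else np.array([[c,0,s],[0,1,0],[-s,0,c]]));p=p+R[:,2]*L[k]
    A=np.array(A);return p,R,np.vstack([np.cross(A,p-np.array(O_)).T*20,A.T*8])
def ikf(q0,p,R):
    q=q0.copy()
    for _ in range(12):
        P,C,J=fkj(q);E=R@C.T;w=np.array([E[2,1]-E[1,2],E[0,2]-E[2,0],E[1,0]-E[0,1]])/2
        r=np.r_[(p-P)*20,w*8];free=np.ones(7,bool);dq=np.zeros(7)
        for _ in range(3):
            Jf=J[:,free];rr=r-J[:,~free]@dq[~free]
            dq[free]=np.linalg.solve(Jf.T@Jf+1e-4*np.eye(free.sum()),Jf.T@rr+1e-4*(q0-q)[free])
            n=q+dq;bad=free&((n<lo)|(n>hi))
            if not bad.any():break
            dq[bad]=np.clip(n,lo,hi)[bad]-q[bad];free&=~bad
        dq=np.clip(dq,-.3,.3);q=np.clip(q+dq,lo,hi)
        if abs(dq).max()<1e-4:break
    return q,np.abs(r).max()
sim.ik=ikf
import srch;srch.ik=ikf
if __name__=="__main__":
    srch.q0=np.array([-.2465,.3247,.6071,2.2802,-.6877,.0334,.9322])
    t=time.time();r=[];s=0
    while time.time()-t<100:
        x=srch.trial(s);s+=1
        if x:r.append(x)
    r.sort(key=lambda x:-x[0]+.03*len(x[2]));print(s,len(r));[print(x) for x in r[:6]]
E
python3 fast.py
```

```text
2368 3
(np.float64(0.0), 10.0, [[0.0, 40.0, 0.08, 0.0, 0.0], [30.0, -40.0, 0.08, 0.15, 0.1], [40.0, -40.0, 0.0, 0.15, 0.1], [30.0, 10.0, 0.0, 0.0, 0.0]], [0.04, 0.47, -0.58, 2.2, 1.68, 0.2, -1.85])
(np.float64(0.0), 10.0, [[10.0, -40.0, 0.08, 0.3, 0.1], [40.0, 40.0, 0.08, 0.3, 0.1], [40.0, -40.0, 0.0, 0.15, 0.1], [30.0, 10.0, 0.0, 0.0, 0.0]], [0.04, 0.47, -0.58, 2.2, 1.68, 0.2, -1.85])
(np.float64(0.0), 10.0, [[10.0, -40.0, 0.0, 0.0, 0.1], [40.0, -40.0, 0.0, 0.15, 0.1], [30.0, -40.0, 0.0, 0.15, 0.0], [30.0, 10.0, 0.0, 0.0, 0.0]], [0.04, 0.47, -0.58, 2.2, 1.68, 0.2, -1.85])
```

```bash
cat > f2.py <<'E'
from fast import *
q0=np.array([-.2465,.3247,.6071,2.2802,-.6877,.0334,.9322]);base=np.array([.485,-.19,.23])
a0=np.array([30,-20,0,0,0,0.])
def seq(a,wps):
    for w in wps:
        w=np.array(w,float);d=abs(w-a);n=int(np.ceil(max(d[:3].max()/8,d[3:].max()/.05,1)))
        for u in np.arange(1,n+1)/n:
            v=a+(w-a)*u;yield base+v[3:],tb(v[0],v[1])@Rn.from_euler('z',v[2],degrees=True).as_matrix()
        a=w
def trial(s):
    g=np.random.default_rng(s)
    w=[[g.choice([0,10,20,30,40]),g.choice([-40,-20,0,20,40]),g.choice([-90,-45,0,0,45,90]),g.choice([0,.1]),g.choice([-.15,0,.15,.3]),g.choice([0,.1])] for _ in range(g.integers(1,3))]
    q=q0
    for p,R in seq(a0,w): q,e=ikf(q,p,R)
    out=[]
    for b in(-20,-10,0,10,20):
        ww=w+[[30,b,0,0,0,0]];x=q;m=9;ok=True
        for p,R in seq(np.array(w[-1],float),ww[-1:]): x,e=ikf(x,p,R)
        if e>.01:continue
        for n,(p,R) in path(b):
            if n=="pre":continue
            x,e=ikf(x,p,R);m=min(m,(x-lo)[2:].min(),(hi-x)[2:].min())
            if e>.01:ok=False;break
        if ok:out.append((round(m,3),b,np.array(w).tolist(),x.round(2).tolist()))
    return out
if __name__=="__main__":
    t=time.time();r=[];s=0
    while time.time()-t<150: r+=trial(s);s+=1
    r.sort(key=lambda x:-x[0]+.03*len(x[2]));print(s,len(r));[print(x) for x in r[:8]]
E
python3 f2.py
```

```text
752 32
(np.float64(0.136), -10, [[40.0, -40.0, 45.0, 0.0, 0.3, 0.1]], [0.05, 0.63, -0.97, 2.13, 1.47, 0.93, -1.8])
(np.float64(0.127), -10, [[40.0, 20.0, -90.0, 0.1, 0.15, 0.0], [40.0, -20.0, 0.0, 0.0, 0.3, 0.1]], [0.06, 0.64, -0.99, 2.13, 1.48, 0.94, -1.8])
(np.float64(0.11), -10, [[40.0, 20.0, 45.0, 0.1, -0.15, 0.0], [30.0, -40.0, 45.0, 0.0, 0.3, 0.0]], [0.06, 0.64, -1.0, 2.13, 1.48, 0.95, -1.8])
(np.float64(0.102), -20, [[40.0, 40.0, 90.0, 0.0, 0.3, 0.1], [10.0, -40.0, -90.0, 0.1, 0.3, 0.1]], [-0.27, 0.56, -0.6, 2.07, 1.33, 0.91, -1.76])
(np.float64(0.102), -20, [[30.0, -20.0, 0.0, 0.0, 0.15, 0.0], [40.0, -40.0, -90.0, 0.0, -0.15, 0.1]], [-0.18, 0.6, -0.75, 2.07, 1.37, 1.01, -1.79])
(np.float64(0.102), -20, [[0.0, -40.0, 45.0, 0.0, 0.15, 0.1], [40.0, -40.0, 90.0, 0.0, 0.15, 0.1]], [-0.33, 0.54, -0.5, 2.07, 1.31, 0.86, -1.74])
(np.float64(0.102), -20, [[40.0, -40.0, 0.0, 0.0, 0.3, 0.0], [20.0, 40.0, 90.0, 0.1, 0.15, 0.0]], [-0.23, 0.58, -0.66, 2.07, 1.35, 0.95, -1.77])
(np.float64(0.102), -20, [[40.0, 0.0, 45.0, 0.1, 0.0, 0.0], [40.0, -20.0, 0.0, 0.0, -0.15, 0.0]], [-0.05, 0.69, -0.99, 2.07, 1.43, 1.18, -1.82])
```

```bash
cat > rows.py <<'E'
from f2 import *
def rows(poses,cl=.3):
    s=bot.state();C=Rn.from_quat(s['tool_rot']).as_matrix()
    for p,R in poses:
        print([cl]+(C.T@(p-s['tcp_pos'])*100).round(1).tolist()+Rn.from_matrix(C.T@R).as_rotvec(degrees=True).round(1).tolist())
    print(s['joint_pos'].round(2),"t",s['t'],"tcp",s['tcp_pos'])
E
python3 -c "
from rows import *
L=list(seq(a0,[[40,-40,45,0,.3,.1]]));print(len(L));q=q0
for p,R in L+list(seq(np.array([40,-40,45,0,.3,.1]),[[30,-10,0,0,0,0]])):q,e=ikf(q,p,R);print(q.round(2),round(e,3))
rows(L)"
```

```text
6
[-0.7   0.35  0.99  2.29 -0.8   0.03  0.76] 0.0
[-1.06  0.47  1.32  2.29 -0.78  0.11  0.46] 0.0
[-1.24  0.48  1.32  2.26  0.42  0.18 -1.01] 0.0
[-1.39  0.52  1.32  2.2   0.56  0.34 -1.4 ] 0.0
[-1.5   0.57  1.32  2.12  0.52  0.49 -1.6 ] 0.0
[-1.57  0.64  1.32  2.02  0.45  0.64 -1.76] 0.0
[-1.49  0.54  1.3   2.13  0.56  0.48 -1.63] 0.0
[-1.36  0.44  1.26  2.21  0.67  0.34 -1.49] 0.0
[-1.14  0.34  1.16  2.27  0.77  0.21 -1.31] 0.0
[-0.75  0.25  0.88  2.29  0.81  0.12 -1.05] 0.0
[-0.04  0.21  0.26  2.27  0.7   0.09 -0.64] 0.0
[ 0.69  0.28 -0.4   2.22  0.56  0.13 -0.21] 0.0
[0.3, 4.1, 1.2, -4.0, -3.4, -4.4, 9.2]
[0.3, 8.4, 2.2, -6.9, -5.6, -7.3, 17.4]
[0.3, 12.7, 3.2, -9.8, -8.2, -9.9, 25.6]
[0.3, 17.0, 4.2, -12.7, -11.2, -12.3, 33.9]
[0.3, 21.2, 5.2, -15.6, -14.5, -14.4, 42.3]
[0.3, 25.5, 6.2, -18.5, -18.1, -16.2, 50.6]
[-0.25  0.32  0.61  2.28 -0.69  0.03  0.93] t 3.2 tcp [ 0.4889 -0.1917  0.2198]
```

>>> send_rows --pt "0.3 4.1 1.2 -4.0 -3.4 -4.4 8" --pt "0.3 7 2 -6 -5 -6.5 15" --pt "0.3 9 2.5 -7.4 -6 -8 19" --pt "0.3 10.8 2.7 -8.5 -7 -8.8 22" --pt "0.3 12.7 3.2 -9.8 -8.2 -9.9 25.6"

```text
t: 3.7
tcp_pos: [0.4872, -0.1102, 0.2489]
tool_rot: [0.761, 0.556, 0.08, 0.324]
ft_force: [0.5, -0.9, -0.7]
gripper_width: 0.702
finger_force: 0.0
```

```bash
python3 -c "
from rows import *
L=list(seq(a0,[[40,-40,45,0,.3,.1]]))
rows(L[3:])"
```

```text
[0.3, 9.6, 0.5, -8.7, -7.8, -5.7, 19.6]
[0.3, 13.7, 0.6, -12.0, -10.9, -7.7, 28.1]
[0.3, 17.8, 0.8, -15.3, -14.2, -9.3, 36.6]
[-0.96  0.44  1.21  2.32 -0.53  0.08  0.3 ] t 3.7 tcp [ 0.4872 -0.1102  0.2489]
```

Lagging but on the predicted track, so I'll continue.

>>> send_rows --pt "0.3 4.5 0.3 -4 -3.8 -2.9 9.8" --pt "0.3 9.6 0.5 -8.7 -7.8 -5.7 19.6" --pt "0.3 13.7 0.6 -12 -10.9 -7.7 28.1" --pt "0.3 17.8 0.8 -15.3 -14.2 -9.3 36.6" --pt "0.3 17.8 0.8 -15.3 -14.2 -9.3 36.6"

```text
t: 4.2
tcp_pos: [0.4843, -0.0408, 0.2632]
tool_rot: [0.805, 0.48, 0.102, 0.335]
ft_force: [-0.1, 1.2, -0.0]
gripper_width: 0.701
finger_force: 0.0
```

```bash
python3 -c "
from rows import *
w=np.array([40,-40,45,0,.3,.1])
q=bot.state()['joint_pos'];F=[x for n,x in path(-10) if n!='pre']
L=list(seq(w,[[30,-10,0,0,0,0]]))
for p,R in L+F:q,e=ikf(q,p,R);print(q.round(2),round(e,3))
rows(L)"
```

```text
[-1.5   0.55  1.32  2.13  0.52  0.47 -1.6 ] 0.0
[-1.37  0.45  1.28  2.21  0.63  0.33 -1.45] 0.0
[-1.15  0.35  1.17  2.27  0.73  0.2  -1.27] 0.0
[-0.76  0.26  0.89  2.29  0.78  0.11 -1.02] 0.0
[-0.04  0.21  0.27  2.27  0.68  0.09 -0.62] 0.0
[ 0.69  0.28 -0.39  2.22  0.55  0.13 -0.19] 0.0
[ 0.92  0.62 -0.85  2.27  1.93  0.46 -1.53] 0.065
[ 0.88  0.71 -0.86  2.25  2.01  0.55 -1.6 ] 0.0
[ 0.86  0.77 -0.86  2.24  2.05  0.59 -1.63] 0.0
[ 0.84  0.84 -0.85  2.22  2.1   0.64 -1.66] 0.0
[ 0.91  0.63 -0.85  2.27  1.94  0.48 -1.55] 0.0
[ 0.96  0.49 -0.84  2.28  1.74  0.35 -1.36] 0.0
[ 0.92  0.42 -0.88  2.28  1.57  0.36 -1.28] 0.0
[ 0.88  0.35 -0.99  2.27  1.35  0.43 -1.18] 0.0
[ 0.81  0.3  -1.08  2.25  1.2   0.5  -1.16] 0.0
[ 0.68  0.28 -1.11  2.22  1.14  0.59 -1.22] 0.0
[ 0.51  0.3  -1.11  2.2   1.14  0.69 -1.34] 0.0
[ 0.32  0.35 -1.09  2.17  1.17  0.79 -1.47] 0.0
[ 0.13  0.42 -1.05  2.13  1.21  0.89 -1.59] 0.0
[ 0.09  0.48 -1.01  2.13  1.3   0.89 -1.67] 0.0
[ 0.05  0.55 -0.97  2.13  1.38  0.89 -1.73] 0.0
[ 0.03  0.61 -0.93  2.13  1.46  0.89 -1.79] 0.0
[0.3, 7.7, 0.1, -8.2, -8.8, -3.7, 18.0]
[0.3, 3.8, 0.6, -4.7, -5.1, -0.3, 9.4]
[0.3, -0.2, 1.1, -1.3, -1.8, 3.4, 1.0]
[0.3, -4.1, 1.6, 2.2, 1.0, 7.6, -7.3]
[0.3, -8.0, 2.1, 5.7, 3.3, 12.1, -15.4]
[0.3, -12.0, 2.6, 9.1, 5.1, 16.9, -23.3]
[-1.23  0.48  1.29  2.29  0.23  0.19 -0.8 ] t 4.2 tcp [ 0.4843 -0.0408  0.2632]
```

>>> send_rows --pt "0.3 3.8 0.3 -4.2 -4.5 -2 9" --pt "0.3 7.7 0.1 -8.2 -8.8 -3.7 18" --pt "0.3 7.7 0.1 -8.2 -8.8 -3.7 18" --pt "0.3 5.7 0.3 -6.5 -7 -2 13.7" --pt "0.3 3.8 0.6 -4.7 -5.1 -0.3 9.4"

```text
t: 4.7
tcp_pos: [0.489, 0.019, 0.2969]
tool_rot: [0.82, 0.416, 0.153, 0.362]
ft_force: [1.2, -1.6, 0.5]
gripper_width: 0.701
finger_force: 0.0
```

```bash
cat >> rows.py <<'E'
def check(L,b):
    q=bot.state()['joint_pos']
    for p,R in L+[x for n,x in path(b) if n!='pre']:q,e=ikf(q,p,R);print(q.round(2),round(e,3))
E
python3 -c "
from rows import *
w=np.array([40,-40,45,0,.3,.1])
L=list(seq(w,[[30,-10,0,0,0,0]]))[2:]
check(L,-10);rows(L)"
```

```text
[-1.14  0.34  1.15  2.27  0.79  0.21 -1.32] 0.0
[-0.75  0.25  0.87  2.29  0.82  0.12 -1.06] 0.0
[-0.03  0.21  0.26  2.27  0.71  0.09 -0.65] 0.0
[ 0.69  0.28 -0.4   2.22  0.57  0.13 -0.21] 0.0
[ 0.97  0.68 -0.97  2.27  1.89  0.56 -1.49] 0.003
[ 0.93  0.76 -0.96  2.25  1.97  0.62 -1.54] 0.0
[ 0.91  0.81 -0.95  2.24  2.01  0.66 -1.57] 0.0
[ 0.88  0.88 -0.94  2.22  2.06  0.7  -1.6 ] 0.0
[ 0.97  0.68 -0.97  2.27  1.89  0.56 -1.48] 0.0
[ 1.05  0.55 -1.    2.28  1.71  0.46 -1.32] 0.0
[ 1.01  0.48 -1.04  2.28  1.58  0.47 -1.28] 0.0
[ 0.96  0.4  -1.13  2.27  1.39  0.51 -1.22] 0.0
[ 0.88  0.35 -1.2   2.25  1.25  0.58 -1.21] 0.0
[ 0.75  0.33 -1.23  2.22  1.19  0.66 -1.27] 0.0
[ 0.57  0.34 -1.21  2.2   1.18  0.75 -1.38] 0.0
[ 0.36  0.39 -1.18  2.17  1.2   0.85 -1.5 ] 0.0
[ 0.17  0.45 -1.13  2.13  1.23  0.94 -1.62] 0.0
[ 0.13  0.52 -1.08  2.13  1.32  0.94 -1.69] 0.0
[ 0.09  0.58 -1.04  2.13  1.4   0.94 -1.75] 0.0
[ 0.06  0.64 -1.    2.13  1.48  0.95 -1.8 ] 0.0
[0.3, -4.8, 0.9, 3.7, 3.9, 3.0, -7.3]
[0.3, -8.7, 1.6, 7.2, 7.0, 7.3, -15.3]
[0.3, -12.6, 2.4, 10.7, 9.6, 12.0, -23.2]
[0.3, -16.5, 3.2, 14.2, 11.8, 17.2, -30.8]
[-1.43  0.45  1.28  2.25  0.7   0.34 -1.54] t 4.7 tcp [0.489  0.019  0.2969]
```

>>> send_rows --pt "0.3 -4.8 0.9 3.7 3.9 3.0 -7.3" --pt "0.3 -6.7 1.2 5.4 5.5 5.1 -11.3" --pt "0.3 -8.7 1.6 7.2 7.0 7.3 -15.3" --pt "0.3 -10.6 2 9 8.3 9.6 -19.2" --pt "0.3 -12.6 2.4 10.7 9.6 12 -23.2"

```text
t: 5.2
tcp_pos: [0.4789, -0.1301, 0.2495]
tool_rot: [0.752, 0.584, 0.121, 0.28]
ft_force: [0.1, 0.6, -0.8]
gripper_width: 0.702
finger_force: 0.0
```

```bash
python3 -c "
from rows import *
w=np.array([40,-40,45,0,.3,.1])
L=list(seq(w,[[30,-10,0,0,0,0]]))[4:]
check(L,-10);rows(L)"
```

```text
[-0.02  0.21  0.24  2.27  0.75  0.09 -0.69] 0.0
[ 0.71  0.28 -0.42  2.22  0.61  0.14 -0.25] 0.0
[ 1.01  0.7  -1.03  2.27  1.86  0.6  -1.45] 0.059
[ 0.96  0.79 -1.02  2.25  1.94  0.67 -1.51] 0.0
[ 0.94  0.84 -1.    2.24  1.99  0.7  -1.54] 0.0
[ 0.91  0.91 -0.99  2.22  2.04  0.74 -1.57] 0.0
[ 1.    0.71 -1.04  2.27  1.87  0.62 -1.45] 0.0
[ 1.09  0.59 -1.08  2.28  1.69  0.52 -1.3 ] 0.0
[ 1.05  0.52 -1.13  2.28  1.58  0.53 -1.28] 0.0
[ 1.    0.44 -1.21  2.27  1.4   0.57 -1.24] 0.0
[ 0.91  0.38 -1.28  2.25  1.28  0.63 -1.24] 0.0
[ 0.78  0.36 -1.29  2.22  1.21  0.71 -1.3 ] 0.0
[ 0.59  0.37 -1.27  2.2   1.2   0.79 -1.4 ] 0.0
[ 0.39  0.41 -1.22  2.17  1.22  0.88 -1.52] 0.0
[ 0.19  0.47 -1.17  2.13  1.25  0.97 -1.63] 0.0
[ 0.14  0.54 -1.13  2.13  1.33  0.97 -1.7 ] 0.0
[ 0.11  0.6  -1.08  2.13  1.41  0.98 -1.75] 0.0
[ 0.08  0.66 -1.04  2.13  1.48  0.98 -1.8 ] 0.0
[0.3, -0.7, 0.5, 0.8, 0.2, 2.5, -4.3]
[0.3, -5.2, 0.4, 3.6, 2.1, 7.4, -12.2]
[-0.49  0.22  0.68  2.33  0.88  0.09 -0.97] t 5.2 tcp [ 0.4789 -0.1301  0.2495]
```

>>> send_rows --pt "0.3 -0.7 0.5 0.8 0.2 2.5 -4.3" --pt "0.3 -2.2 0.5 1.7 0.8 4.1 -7" --pt "0.3 -3.7 0.4 2.7 1.4 5.8 -9.7" --pt "0.3 -5.2 0.4 3.6 2.1 7.4 -12.2" --pt "0.3 -5.2 0.4 3.6 2.1 7.4 -12.2"

```text
t: 5.7
tcp_pos: [0.4859, -0.1809, 0.2291]
tool_rot: [0.689, 0.672, 0.124, 0.242]
ft_force: [0.0, 0.2, -1.0]
gripper_width: 0.7
finger_force: 0.0
```

```bash
python3 -c "
from rows import *
zS=RS[:,2]
from plan import pose
L=[pose(top-a*zS,YS,-10) for a in (.075,.06,.045,.03,.015)]
check(L,-10);rows(L)"
```

```text
[ 1.05  0.47 -0.81  2.28  1.6   0.37 -1.23] 0.056
[ 0.98  0.54 -0.9   2.28  1.77  0.42 -1.39] 0.0
[ 0.97  0.58 -0.91  2.27  1.83  0.46 -1.45] 0.0
[ 0.95  0.63 -0.91  2.27  1.88  0.5  -1.49] 0.0
[ 0.93  0.67 -0.91  2.26  1.93  0.53 -1.52] 0.0
[ 0.94  0.66 -0.91  2.27  1.91  0.52 -1.51] 0.0
[ 0.91  0.74 -0.91  2.25  1.99  0.58 -1.57] 0.0
[ 0.89  0.79 -0.91  2.24  2.03  0.62 -1.6 ] 0.0
[ 0.86  0.86 -0.9   2.22  2.08  0.67 -1.63] 0.0
[ 0.94  0.66 -0.92  2.27  1.91  0.52 -1.51] 0.0
[ 1.01  0.52 -0.92  2.28  1.72  0.41 -1.34] 0.0
[ 0.97  0.45 -0.97  2.28  1.57  0.42 -1.28] 0.0
[ 0.92  0.37 -1.07  2.27  1.37  0.47 -1.21] 0.0
[ 0.85  0.32 -1.14  2.25  1.23  0.54 -1.19] 0.0
[ 0.72  0.3  -1.17  2.22  1.16  0.63 -1.25] 0.0
[ 0.54  0.32 -1.17  2.2   1.16  0.72 -1.36] 0.0
[ 0.34  0.37 -1.13  2.17  1.19  0.82 -1.49] 0.0
[ 0.15  0.44 -1.1   2.13  1.22  0.91 -1.61] 0.0
[ 0.11  0.5  -1.05  2.13  1.31  0.92 -1.68] 0.0
[ 0.07  0.56 -1.01  2.13  1.39  0.92 -1.74] 0.0
[ 0.05  0.63 -0.97  2.13  1.47  0.92 -1.8 ] 0.0
[0.3, -0.2, -2.0, 4.5, -0.2, 0.8, -1.0]
[0.3, 0.1, -2.0, 6.0, -0.2, 0.8, -1.0]
[0.3, 0.4, -2.0, 7.5, -0.2, 0.8, -1.0]
[0.3, 0.7, -2.0, 8.9, -0.2, 0.8, -1.0]
[0.3, 1.0, -2.0, 10.4, -0.2, 0.8, -1.0]
[ 0.49  0.26 -0.22  2.25  0.68  0.12 -0.39] t 5.7 tcp [ 0.4859 -0.1809  0.2291]
```

>>> send_rows --pt "0.3 0 -1 1 0 0.4 -0.5" --pt "0.3 -0.1 -2 2 0 0.8 -1" --pt "0.3 -0.1 -2 3 -0.2 0.8 -1" --pt "0.3 -0.2 -2 4 -0.2 0.8 -1" --pt "0.3 -0.2 -2 4.5 -0.2 0.8 -1"

```text
t: 6.2
tcp_pos: [0.4833, -0.1892, 0.1866]
tool_rot: [0.685, 0.682, 0.118, 0.228]
ft_force: [-0.5, -0.6, -0.6]
gripper_width: 0.7
finger_force: 0.0
```

```bash
python3 -c "
from rows import *
zS=RS[:,2]
L=[pose(top-a*zS,YS,-10) for a in (.075,.06,.045)]
check(L,-10);rows(L)"
```

```text
[ 0.79  0.41 -0.57  2.28  1.78  0.19 -1.41] 0.032
[ 0.82  0.46 -0.64  2.28  1.89  0.26 -1.52] 0.0
[ 0.83  0.51 -0.67  2.27  1.95  0.31 -1.58] 0.0
[ 0.82  0.58 -0.71  2.27  2.02  0.38 -1.64] 0.0
[ 0.81  0.67 -0.73  2.25  2.09  0.46 -1.7 ] 0.0
[ 0.8   0.72 -0.74  2.24  2.12  0.5  -1.72] 0.0
[ 0.78  0.8  -0.74  2.22  2.17  0.56 -1.75] 0.0
[ 0.82  0.58 -0.7   2.27  2.03  0.38 -1.65] 0.0
[ 0.8   0.43 -0.6   2.28  1.84  0.22 -1.47] 0.0
[ 0.76  0.36 -0.64  2.28  1.57  0.24 -1.28] 0.0
[ 0.75  0.3  -0.79  2.27  1.28  0.33 -1.12] 0.0
[ 0.69  0.25 -0.89  2.25  1.13  0.42 -1.08] 0.0
[ 0.57  0.23 -0.94  2.22  1.07  0.52 -1.15] 0.0
[ 0.41  0.25 -0.95  2.2   1.09  0.62 -1.28] 0.0
[ 0.23  0.31 -0.95  2.17  1.13  0.72 -1.43] 0.0
[ 0.06  0.38 -0.93  2.13  1.17  0.82 -1.56] 0.0
[ 0.02  0.44 -0.89  2.13  1.27  0.81 -1.64] 0.0
[-0.01  0.51 -0.85  2.13  1.36  0.81 -1.71] 0.0
[-0.04  0.57 -0.82  2.13  1.44  0.81 -1.78] 0.0
[0.3, -0.0, 0.4, 0.9, -1.8, -0.2, 0.1]
[0.3, 0.2, 0.4, 2.3, -1.8, -0.2, 0.1]
[0.3, 0.5, 0.5, 3.8, -1.8, -0.2, 0.1]
[ 0.51  0.34 -0.23  2.28  1.48  0.07 -1.14] t 6.2 tcp [ 0.4833 -0.1892  0.1866]
```

Flipped: j5 is 1.48 and still growing. I'll settle just above the marker and check with the wrist camera.

>>> send_rows --pt "0.3 0 0.2 0.5 -0.9 -0.1 0.1" --pt "0.3 0 0.4 0.9 -1.8 -0.2 0.1" --pt "0.3 0.1 0.4 1.6 -1.8 -0.2 0.1" --pt "0.3 0.2 0.4 2.3 -1.8 -0.2 0.1" --pt "0.3 0.2 0.4 2.3 -1.8 -0.2 0.1"

```text
t: 6.7
tcp_pos: [0.4969, -0.1903, 0.1672]
tool_rot: [0.683, 0.679, 0.128, 0.238]
ft_force: [-0.7, -1.0, 0.0]
gripper_width: 0.698
finger_force: 0.0
```

```bash
python3 -c "
from rows import *
zS=RS[:,2]
L=[pose(top-a*zS,YS,-10) for a in (.06,.04,.02,0,-.027)]
rows(L)
s=bot.state();C=Rn.from_quat(s['tool_rot']).as_matrix();i=bot.grab_frame('wrist')
m=bot.camera_model('wrist');H=np.linalg.inv(np.array(m['hand_eye']))
im=i[:,:,::-1].copy()
for yy in(-.035,.035):
  X=top+RS@[yy,0,0];p=C.T@(X-s['tcp_pos']);v=np.array(m['mtx'])@(H@np.r_[p,1])[:3];v=v[:2]/v[2];print(v);cv2.circle(im,(int(v[0]),int(v[1])),2,(255,0,0),-1)
cv2.imwrite('pics/w2.png',im)
"
```

```text
[0.3, 0.0, 0.1, 0.0, -0.1, -0.1, -0.1]
[0.3, 0.3, 0.1, 2.0, -0.1, -0.1, -0.1]
[0.3, 0.7, 0.1, 4.0, -0.1, -0.1, -0.1]
[0.3, 1.0, 0.1, 5.9, -0.1, -0.1, -0.1]
[0.3, 1.5, 0.1, 8.6, -0.1, -0.1, -0.1]
[ 0.72  0.43 -0.52  2.29  1.98  0.22 -1.63] t 6.7 tcp [ 0.4969 -0.1903  0.1672]
[259.0937 237.6215]
[259.4029 150.0917]
```

View pics/w2.png

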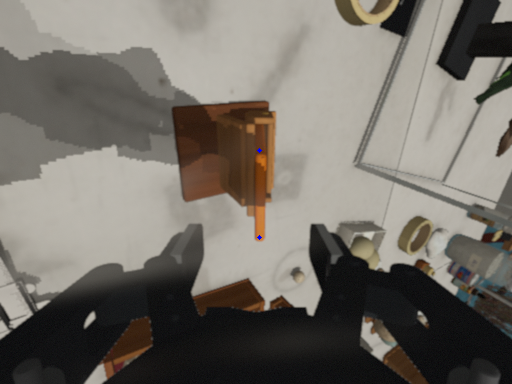

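The projected grip-end corners at (259,237) and (259,150) sit on the marker's end edge, so the estimate holds. I'll descend along the marker.

>>> send_rows --pt "0.3 0.3 0.1 2.0 0 0 0" --pt "0.3 0.7 0.1 4.0 0 0 0" --pt "0.3 1.0 0.1 5.9 0 0 0" --pt "0.3 1.5 0.1 8.4 0 0 0" --pt "0.3 1.5 0.1 8.4 0 0 0"

```text
t: 7.25
tcp_pos: [0.5408, -0.1863, 0.0922]
tool_rot: [0.682, 0.68, 0.128, 0.237]
ft_force: [-0.1, 0.1, 0.3]
gripper_width: 0.697
finger_force: 0.0
```

```bash
python3 -c "
from rows import *
rows([pose(top+.027*RS[:,2],YS,-10)]);print(bot.state()['ft_force'])"
```

```text
[0.3, -0.2, 0.1, 0.0, -0.2, -0.2, -0.0]
[ 0.73  0.68 -0.65  2.25  2.16  0.46 -1.79] t 7.25 tcp [ 0.5408 -0.1863  0.0922]
[-0.0961  0.0537  0.3109]
```

>>> send_rows --pt "1 -0.2 0.1 0 0 0 0" --pt "1 -0.2 0.1 0 0 0 0" --pt "1 -0.2 0.1 0 0 0 0" --pt "1 -0.2 0.1 0 0 0 0" --pt "1 -0.2 0.1 0 0 0 0" --force 50

```text
t: 7.75
tcp_pos: [0.5415, -0.1878, 0.0963]
tool_rot: [0.681, 0.681, 0.128, 0.239]
ft_force: [-4.1, -0.1, 8.0]
gripper_width: 0.085
finger_force: 49.4
```

```bash
python3 -c "
from rows import *
z=RS[:,2]
check([],-10)
rows([pose(top+(.027-a)*z,YS,-10) for a in(.03,.06,.09,.11)],1);print(bot.state()['ft_force'])"
```

```text
[ 0.76  0.56 -0.61  2.27  2.1   0.33 -1.73] 0.0
[ 0.76  0.64 -0.64  2.25  2.16  0.41 -1.77] 0.0
[ 0.75  0.69 -0.65  2.24  2.19  0.45 -1.8 ] 0.0
[ 0.73  0.77 -0.66  2.22  2.23  0.51 -1.82] 0.0
[ 0.75  0.56 -0.6   2.27  2.11  0.32 -1.74] 0.0
[ 0.68  0.4  -0.43  2.28  1.98  0.14 -1.62] 0.0
[ 0.64  0.34 -0.47  2.28  1.57  0.16 -1.28] 0.0
[ 0.66  0.28 -0.68  2.27  1.23  0.28 -1.07] 0.0
[ 0.6   0.23 -0.78  2.25  1.08  0.38 -1.03] 0.0
[ 0.49  0.21 -0.83  2.22  1.03  0.48 -1.1 ] 0.0
[ 0.34  0.23 -0.85  2.2   1.05  0.58 -1.24] 0.0
[ 0.17  0.28 -0.85  2.17  1.1   0.68 -1.4 ] 0.0
[ 0.    0.35 -0.84  2.13  1.15  0.77 -1.53] 0.0
[-0.03  0.42 -0.8   2.13  1.24  0.77 -1.62] 0.0
[-0.06  0.48 -0.77  2.13  1.34  0.76 -1.7 ] 0.0
[-0.08  0.54 -0.74  2.13  1.43  0.76 -1.77] 0.0
[1, -0.5, -0.2, -2.6, 0.0, -0.0, 0.2]
[1, -1.0, -0.2, -5.6, 0.0, -0.0, 0.2]
[1, -1.6, -0.2, -8.5, 0.0, -0.0, 0.2]
[1, -1.9, -0.2, -10.5, 0.0, -0.0, 0.2]
[ 0.73  0.67 -0.64  2.25  2.16  0.45 -1.78] t 7.75 tcp [ 0.5415 -0.1878  0.0963]
[-4.1122 -0.1412  7.9555]
```

Gripped: opening 7.2 mm, 49 N. Now I'll slide it out along its own axis.

>>> send_rows --pt "1 -0.5 0 -2.6 0 0 0" --pt "1 -1 0 -5.6 0 0 0" --pt "1 -1.6 0 -8.5 0 0 0" --pt "1 -1.9 0 -10.5 0 0 0" --pt "1 -1.9 0 -10.5 0 0 0"

```text
t: 8.25
tcp_pos: [0.488, -0.191, 0.1903]
tool_rot: [0.68, 0.68, 0.128, 0.241]
ft_force: [0.6, 0.3, -1.0]
gripper_width: 0.087
finger_force: 49.9
```

```bash
python3 -c "
from rows import *
check([],-10)
rows([x for n,x in path(-10) if n=='move'][:5],1);print(bot.state()['finger_force'],bot.state()['gripper_width'])"
```

```text
[ 0.76  0.56 -0.61  2.27  2.1   0.33 -1.73] 0.0
[ 0.76  0.64 -0.64  2.25  2.16  0.4  -1.78] 0.0
[ 0.75  0.69 -0.65  2.24  2.19  0.45 -1.8 ] 0.0
[ 0.73  0.77 -0.66  2.22  2.23  0.5  -1.82] 0.0
[ 0.75  0.56 -0.6   2.27  2.11  0.32 -1.74] 0.0
[ 0.68  0.4  -0.43  2.28  1.99  0.14 -1.63] 0.0
[ 0.63  0.34 -0.47  2.28  1.57  0.16 -1.28] 0.0
[ 0.66  0.27 -0.67  2.27  1.23  0.28 -1.06] 0.0
[ 0.6   0.23 -0.78  2.25  1.08  0.38 -1.03] 0.0
[ 0.49  0.21 -0.83  2.22  1.03  0.48 -1.1 ] 0.0
[ 0.33  0.23 -0.85  2.2   1.05  0.58 -1.24] 0.0
[ 0.17  0.28 -0.85  2.17  1.1   0.68 -1.4 ] 0.0
[ 0.    0.35 -0.84  2.13  1.15  0.77 -1.53] 0.0
[-0.03  0.42 -0.8   2.13  1.24  0.77 -1.62] 0.0
[-0.06  0.48 -0.77  2.13  1.34  0.76 -1.7 ] 0.0
[-0.08  0.54 -0.74  2.13  1.43  0.76 -1.77] 0.0
[1, 3.7, 0.9, -1.2, 0.1, 0.4, -0.3]
[1, 9.0, 2.5, -4.9, -0.1, 0.8, -1.1]
[1, 14.3, 3.7, -7.9, -0.2, 1.3, -1.8]
[1, 19.8, 4.4, -10.0, -0.3, 1.7, -2.5]
[1, 25.5, 4.5, -11.2, -0.5, 2.1, -3.3]
[ 0.64  0.36 -0.38  2.29  1.84  0.12 -1.49] t 8.25 tcp [ 0.488  -0.191   0.1903]
49.85494136810303 0.08748370420604792
```

>>> send_rows --pt "1 1.5 0.6 -2 0 0.2 -0.2" --pt "1 4.7 1.3 -3 0 0.4 -0.5" --pt "1 8 2.2 -4.5 0 0.7 -1" --pt "1 11.2 3 -6.3 -0.1 1 -1.4" --pt "1 14.3 3.7 -7.9 -0.2 1.3 -1.8"

```text
t: 8.75
tcp_pos: [0.4865, -0.0329, 0.252]
tool_rot: [0.667, 0.695, 0.133, 0.233]
ft_force: [0.3, -0.1, -0.2]
gripper_width: 0.086
finger_force: 49.7
```

```bash
python3 -c "
from rows import *
rows([x for n,x in path(-10) if n=='move'][2:],1)"
```

```text
[1, -0.3, 0.1, -0.1, -0.3, -0.4, 0.1]
[1, 5.2, 0.9, -2.1, -0.4, 0.1, -0.6]
[1, 10.9, 1.3, -3.2, -0.5, 0.5, -1.4]
[1, 16.7, 1.2, -3.5, -0.6, 0.9, -2.1]
[1, 22.6, 0.8, -3.4, -0.8, 1.4, -2.8]
[ 0.34  0.19 -0.5   2.26  0.99  0.34 -0.97] t 8.75 tcp [ 0.4865 -0.0329  0.252 ]
```

>>> send_rows --pt "1 4 0.8 -1.8 -0.2 0 -0.4" --pt "1 8 1.1 -2.7 -0.3 0.2 -0.9" --pt "1 12.5 1.3 -3.4 -0.5 0.6 -1.6" --pt "1 17 1.2 -3.6 -0.6 0.9 -2.1" --pt "1 20.5 1 -3.6 -0.7 1.2 -2.5"

```text
t: 9.25
tcp_pos: [0.4773, 0.1758, 0.2573]
tool_rot: [0.649, 0.711, 0.14, 0.233]
ft_force: [0.6, -0.1, -1.9]
gripper_width: 0.088
finger_force: 49.8
```

```bash
python3 -c "
from rows import *
rows([x for n,x in path(-10) if n=='move'][6:],1)"
```

```text
[1, 2.0, -0.1, 0.2, 0.0, 0.1, -0.3]
[-0.13  0.28 -0.63  2.15  1.06  0.69 -1.45] t 9.25 tcp [0.4773 0.1758 0.2573]
```

>>> send_rows --pt "1 1 -0.1 0.1 0 0.1 -0.3" --pt "1 2 -0.1 0.2 0 0.1 -0.3" --pt "1 2 -0.1 0.2 0 0.1 -0.3" --pt "1 2 -0.1 0.2 0 0.1 -0.3"

```text
t: 9.65
tcp_pos: [0.4772, 0.1899, 0.2521]
tool_rot: [0.649, 0.711, 0.138, 0.234]
ft_force: [0.3, -0.6, -1.0]
gripper_width: 0.088
finger_force: 49.8
```

```bash
python3 -c "
from rows import *
rows([x for n,x in path(-10) if n=='move'][6:],1)
s=bot.state();C=Rn.from_quat(s['tool_rot']).as_matrix()
a=bot.grab_frame('scene')[:,:,::-1];b=bot.grab_frame('side')[:,:,::-1];w=bot.grab_frame('wrist')[:,:,::-1]
for n,i in(('a',a),('b',b),('w',w)):cv2.imwrite('pics/ins_%s.png'%n,i)
c=lambda i,x,y,w,h:cv2.resize(i[y:y+h,x:x+w],(400,300),interpolation=cv2.INTER_CUBIC)
cv2.imwrite('pics/ins.png',np.vstack([np.hstack([c(a,160,160,96,72),c(b,200,90,80,60)]),np.hstack([c(w,100,60,320,240),c(w,200,90,120,90)])]))
"
```

```text
[1, 0.6, -0.0, -0.1, -0.1, 0.3, -0.3]
[-0.17  0.3  -0.63  2.13  1.07  0.72 -1.49] t 9.65 tcp [0.4772 0.1899 0.2521]
```

View pics/ins.png

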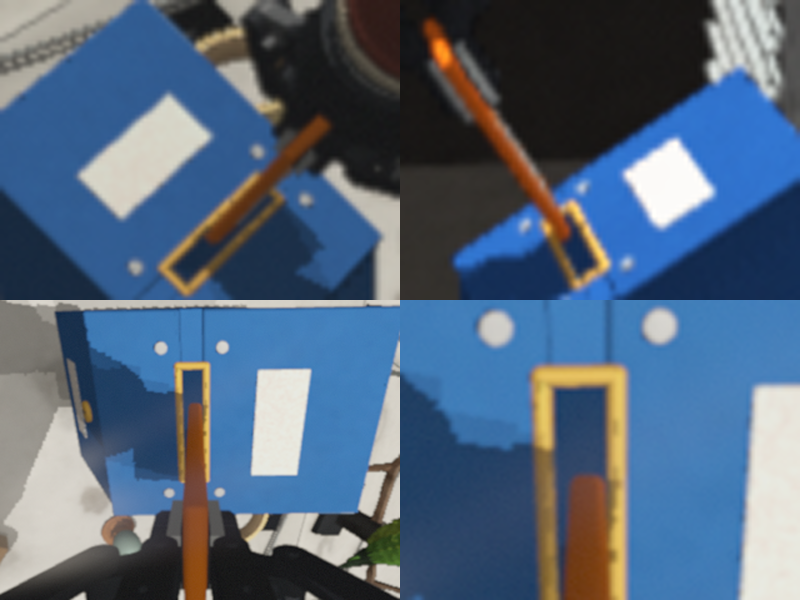

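The wrist view shows the rim's outer corners at about (239,111), (268,110), (242,204) and (267,204). The foot's +y edge is at about (251–261,142). I'll measure both against the lid plane.

```bash
cat > ins.py <<'E'
from rows import *
# pose at image
C=Rn.from_quat([.649,.711,.138,.234]).as_matrix();T=np.array([.4772,.1899,.2521])
m=bot.camera_model('wrist');H=np.array(m['hand_eye']);K=np.array(m['mtx'])
zB=RB[:,2];Rm=C@Rn.from_euler('y',10,degrees=True).as_matrix() # marker-aligned tool frame
g=np.array([.5415,-.1878,.0963])-top; off=np.array([-(g@RS[:,0]),0,.120-g@RS[:,2]]);print("foot rel tcp, marker axes",off)
foot=T+Rm@off
def pr(X):
    v=K@(np.linalg.inv(H)@np.r_[C.T@(X-T),1])[:3];return v[:2]/v[2]
for a in(-.035,.035):print("foot corner px",pr(foot+Rm[:,0]*a))
def hit(p,h=.0025):
    d=C@(H[:3,:3]@(np.linalg.inv(K)@[p[0],p[1],1]));o=T+C@H[:3,3]
    P=slot-zB*h;return o+d*((P-o)@zB)/(d@zB)
c=np.array([hit(p) for p in((239,111),(268.4,110.5),(241.6,204),(267.2,204))])
print(c);ctr=c.mean(0);u=(c[0]+c[1]-c[2]-c[3])/2
print("centre",ctr,"len",np.linalg.norm(u),"wid",np.linalg.norm(c[1]-c[0]),np.linalg.norm(c[3]-c[2]),"yaw",np.degrees(np.arctan2(-u[0],u[1])),"marker yaw",np.degrees(np.arctan2(-Rm[0,0],Rm[1,0])))
print("foot vs slot in marker axes mm",Rm.T@(ctr-foot)*1000, "axis err deg",np.degrees(RB.T@Rm[:,2]))
# side/scene check of slot
E
python3 ins.py
python3 - <<'E'
import cv2,numpy as np
import sys;sys.path.insert(0,'.')
E
```

```text
foot rel tcp, marker axes [0.0028 0.     0.0776]
foot corner px [257.1403 213.9345]
foot corner px [257.338  136.8728]
[[0.5058 0.2481 0.1588]
 [0.5266 0.2514 0.171 ]
 [0.5182 0.1609 0.1586]
 [0.5395 0.1639 0.1711]]
centre [0.5225 0.2061 0.1649] len 0.08827323405729949 wid 0.024342596996499342 0.024887188069738112 yaw 8.26287544525422 marker yaw 7.856038666581416
foot vs slot in marker axes mm [ 7.3273 -2.769  21.4206] axis err deg [-0.3797 -0.0209 57.2945]
```

```bash
cat >> ins.py <<'E'
print("----")
for n,obs in(("scene","+y foot seen (210,217.5)"),("side","-y foot seen (233.5,137)")):
    print(n,obs,[proj(n,foot+Rm[:,0]*a).round(1) for a in(-.035,.035)], "top",[proj(n,foot-Rm[:,2]*.12+Rm[:,0]*a).round(1) for a in(-.035,.035)])
d=C@(H[:3,:3]@(np.linalg.inv(K)@[256.2,142.5,1]));o=T+C@H[:3,3]
for f in(.070,.0776,.085):
    t=((T+Rm[:,2]*f-o)@Rm[:,2])/(d@Rm[:,2]);print("f",f,(Rm.T@(o+d*t-T)*1000).round(1))
co,do=ray("scene",(210,217.5));
d/=np.linalg.norm(d);do/=np.linalg.norm(do);s=np.linalg.lstsq(np.c_[d,-do],co-o,rcond=None)[0]
A,B=o+d*s[0],co+do*s[1];print("tri foot+y",(A+B)/2,np.linalg.norm(A-B),"in marker axes rel tcp",Rm.T@((A+B)/2-T)*1000)
E
python3 ins.py|sed -n '/----/,$p'
python3 - <<'E'
import sys;sys.path.insert(0,'.')
from h import *
i=cv2.imread('pics/ins_w.png');h=cv2.cvtColor(i,cv2.COLOR_BGR2HSV)
for r in(112,114,118,125,132,138,140,142,144,148,160):print(r,''.join('%4d'%x for x in h[r,236:272:1,0]))
E
```

```text
----
scene +y foot seen (210,217.5) [array([227. , 200.5]), array([208.2, 218.3])] top [array([247.6, 178.6]), array([227.8, 197.2])]
side -y foot seen (233.5,137) [array([232.6, 138.5]), array([227.9, 128.6])] top [array([208.1, 103.1]), array([204.3,  94.4])]
f 0.07 [35.4 -0.9 70. ]
f 0.0776 [33.3 -0.9 77.6]
f 0.085 [31.2 -0.9 85. ]
tri foot+y [0.5097 0.2279 0.1846] 0.0007258526799852661 in marker axes rel tcp [33.4181 -1.249  77.0443]
112  105 105 109   7  20  21  21  22  22  22  22  22  22  22  22  22  21  22  22  22  22  22  22  22  22  22  22  22  22  23  22  18 115 106 105 105
114  104 105 109   5  19  21  22  22  21  21  21  21  21  21  21  21  21  21  21  21  21  21  21  20  20  20  21  21  22  23  22  18 115 106 105 105
118  105 105 107 135  18  22  23  23  22  19 142 106 106 106 106 106 106 106 106 107 107 106 107 107 107 133  18  21  22  22  22  18 115 106 105 105
125  105 105 106 115  17  21  23  23  21  18 163 107 107 107 107 106 108 107 107 108 107 106 107 106 107 132  17  20  21  22  22  17 116 106 105 105
132  105 105 106 112  15  20  21  22  21  19   4 108 107 107 1
[... 280 characters left out ...]
 146 110 108 108 109 108 108 108 109 109 108 108 108 108 108 118  16  20  20  22  21  17 114 106 105 105
142  107 108 108 111 169  16  18  18  18  18 177 111 109 109 108 110 121 140 156 158 160 158 150 138 119 122  16  19  20  22  21  16 113 106 105 105
144  108 108 109 110 161  16  17  17  19  17 177 110 109 108 112 152   4   8   8   9   8   9   9   9   7   0  15  19  19  20  19  13 112 106 105 105
148  108 108 108 109 126  16  17  18  18  18  12 116 108 109 128   1   8   8   8   9   8   9   9  10  11   9  14  19  20  22  21  15 112 106 105 105
160  108 108 108 108 112  10  18  19  20  19  15 113 108 115 174   9  10  11  11  11  12  12  12  12  12  13  17  20  21  22  21  14 112 105 105 105
```

```bash
cat > to.py <<'E'
from rows import *
import sys
C=Rn.from_quat([.649,.711,.138,.234]).as_matrix();T=np.array([.4772,.1899,.2521])
Rm=C@Rn.from_euler('y',10,degrees=True).as_matrix();Rt=tool(8.2)@Rn.from_euler('y',-10,degrees=True).as_matrix()
rows([(T+Rm@(np.array([10.8,-1.9,float(z)])/1000),Rt) for z in sys.argv[1:]],1);print(bot.state()['ft_force'])
E
python3 to.py 0 10 18
```

```text
[1, 1.1, -0.2, -0.2, -0.0, 0.3, -0.2]
[1, 1.2, -0.2, 0.8, -0.0, 0.3, -0.2]
[1, 1.4, -0.2, 1.6, -0.0, 0.3, -0.2]
[-0.17  0.3  -0.63  2.13  1.07  0.72 -1.49] t 9.8 tcp [0.4774 0.19   0.2526]
[ 0.6215 -0.6276 -1.182 ]
```

>>> send_rows --pt "1 0.6 -0.1 -0.1 0 0.2 -0.1" --pt "1 1.2 -0.2 0.4 0 0.3 -0.2" --pt "1 1.2 -0.2 0.8 0 0.3 -0.2" --pt "1 1.2 -0.2 0.8 0 0.3 -0.2"

```text
t: 10.2
tcp_pos: [0.4788, 0.2022, 0.242]
tool_rot: [0.646, 0.714, 0.14, 0.231]
ft_force: [0.6, -0.5, -1.1]
gripper_width: 0.086
finger_force: 49.8
```

```bash
python3 to.py 10 18 25
```

```text
[1, -0.1, 0.0, -0.0, -0.1, -0.1, 0.1]
[1, 0.0, 0.0, 0.8, -0.1, -0.1, 0.1]
[1, 0.1, 0.0, 1.5, -0.1, -0.1, 0.1]
[-0.2   0.33 -0.62  2.13  1.11  0.72 -1.53] t 10.2 tcp [0.4788 0.2022 0.242 ]
[ 0.5897 -0.4814 -1.1355]
```

>>> send_rows --pt "1 0 0 0.4 0 0 0" --pt "1 0 0 0.8 0 0 0" --pt "1 0 0 0.8 0 0 0"

```text
t: 10.5
tcp_pos: [0.483, 0.2011, 0.2353]
tool_rot: [0.647, 0.713, 0.14, 0.231]
ft_force: [-0.1, -0.1, -0.9]
gripper_width: 0.084
finger_force: 49.8
```

```bash
python3 to.py 18 30
python3 - <<'E'
from h import *
w,a,b=[bot.grab_frame(n)[:,:,::-1] for n in('wrist','scene','side')]
c=lambda i,x,y,w,h:cv2.resize(i[y:y+h,x:x+w],(400,300),interpolation=cv2.INTER_CUBIC)
cv2.imwrite('pics/ins2.png',np.vstack([np.hstack([c(a,160,160,96,72),c(b,200,100,80,60)]),np.hstack([c(w,100,60,320,240),c(w,200,90,120,90)])]))
E
```

```text
[1, 0.0, 0.0, -0.0, -0.1, -0.1, 0.1]
[1, 0.2, 0.0, 1.2, -0.1, -0.1, 0.1]
[-0.2   0.35 -0.61  2.14  1.13  0.71 -1.55] t 10.5 tcp [0.483  0.2011 0.2353]
[-0.0955 -0.1261 -0.9016]
```

View pics/ins2.png

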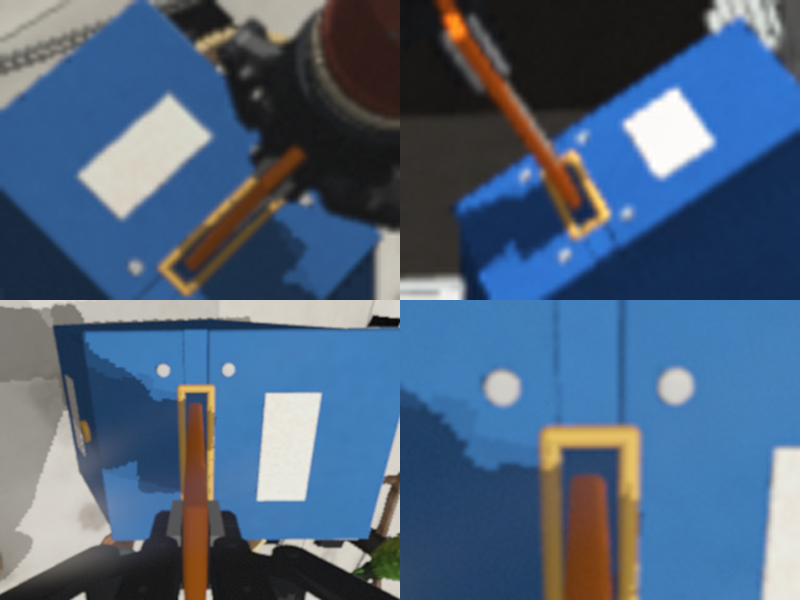

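The foot is centred across the slot, with about 6 mm of end gap at the far end. I'll insert gently.

>>> send_rows --pt "1 0.1 0 0.4 0 0 0" --pt "1 0.2 0 0.8 0 0 0" --pt "1 0.3 0 1.2 0 0 0" --pt "1 0.3 0 1.2 0 0 0"

```text
t: 11.05
tcp_pos: [0.4889, 0.2032, 0.2246]
tool_rot: [0.646, 0.714, 0.14, 0.231]
ft_force: [0.1, -1.5, -0.7]
gripper_width: 0.09
finger_force: 49.8
```

```bash
python3 to.py 30 40 50 60
```

```text
[1, -0.1, 0.0, -0.0, -0.1, -0.2, 0.1]
[1, 0.1, 0.0, 0.9, -0.1, -0.2, 0.1]
[1, 0.2, 0.0, 1.9, -0.1, -0.2, 0.1]
[1, 0.4, 0.0, 2.9, -0.1, -0.2, 0.1]
[-0.21  0.37 -0.6   2.14  1.17  0.7  -1.59] t 11.05 tcp [0.4889 0.2032 0.2246]
[ 0.1142 -1.5037 -0.709 ]
```

Low forces, so it is entering freely.

>>> send_rows --pt "1 0.1 0 0.9 0 0 0" --pt "1 0.2 0 1.9 0 0 0" --pt "1 0.4 0 2.9 0 0 0" --pt "1 0.4 0 2.9 0 0 0"

```text
t: 11.45
tcp_pos: [0.5037, 0.2039, 0.1985]
tool_rot: [0.647, 0.713, 0.139, 0.231]
ft_force: [0.1, 0.4, -0.9]
gripper_width: 0.084
finger_force: 49.8
```

```bash
python3 to.py 60 75 88
```

```text
[1, 0.0, 0.1, -0.1, -0.1, -0.1, 0.1]
[1, 0.3, 0.1, 1.4, -0.1, -0.1, 0.1]
[1, 0.5, 0.1, 2.7, -0.1, -0.1, 0.1]
[-0.23  0.43 -0.56  2.14  1.27  0.69 -1.67] t 11.45 tcp [0.5037 0.2039 0.1985]
[ 0.1303  0.3625 -0.9087]
```

>>> send_rows --pt "1 0.2 0 0.8 0 0 0" --pt "1 0.3 0.1 1.6 0 0 0" --pt "1 0.4 0.1 2.3 0 0 0" --pt "1 0.5 0.1 2.6 0 0 0" --pt "1 0.5 0.1 2.6 0 0 0"

```text
t: 11.95
tcp_pos: [0.5174, 0.2069, 0.1769]
tool_rot: [0.646, 0.714, 0.14, 0.231]
ft_force: [-0.4, -0.1, -0.6]
gripper_width: 0.088
finger_force: 49.8
```

```bash
python3 to.py 88
```

```text
[1, -0.1, -0.1, 0.2, -0.1, -0.2, 0.1]
[-0.25  0.49 -0.54  2.13  1.35  0.67 -1.74] t 11.95 tcp [0.5174 0.2069 0.1769]
[-0.3875 -0.0737 -0.6299]
```

It is about 64 mm in. Now I'll release and let it slide.

>>> send_rows --pt "0.6 0 0 0 0 0 0" --pt "0.6 0 0 0 0 0 0" --pt "0.6 0 0 0 0 0 0" --pt "0.6 0 0 -0.5 0 0 0" --pt "0.6 -0.2 0 -1 0 0 0"

```text
t: 12.45
tcp_pos: [0.5121, 0.2064, 0.1868]
tool_rot: [0.646, 0.714, 0.141, 0.231]
ft_force: [0.3, -0.2, 0.8]
gripper_width: 0.401
finger_force: 0.0
```

>>> send_rows --pt "0.6 -0.5 0 -3 0 0 0" --pt "0.6 -1 0 -6 0 0 0" --pt "0.6 -1.4 0 -8 0 0 0" --pt "0.6 -1.4 0 -8 0 0 0" --pt "0.6 -1.4 0 -8 0 0 0"

```text
t: 12.95
tcp_pos: [0.4723, 0.1999, 0.2572]
tool_rot: [0.646, 0.713, 0.141, 0.232]
ft_force: [-0.5, 0.7, -1.2]
gripper_width: 0.396
finger_force: 0.0
```

Run:
```python
from h import *
print(bot.state()['ft_force'])
w,a,b=[bot.grab_frame(n)[:,:,::-1] for n in('wrist','scene','side')]
c=lambda i,x,y,w,h:cv2.resize(i[y:y+h,x:x+w],(400,300),interpolation=cv2.INTER_CUBIC)
cv2.imwrite('pics/rel.png',np.vstack([np.hstack([c(a,140,120,200,150),c(b,150,90,200,150)]),np.hstack([c(w,0,0,512,384),c(w,200,70,120,90)])]))
```

```text
[-0.5369  0.732  -1.2112]
```

View pics/rel.png

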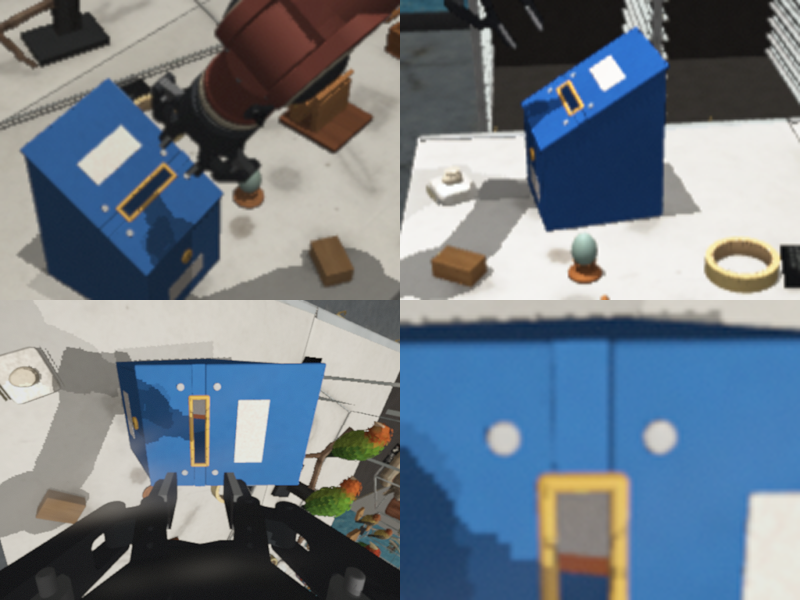

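The slot is clear on the outside. The marker's panel shows deep inside, and the egg, block, tape and specimen box appear undisturbed. I'll check that it has settled, then hand in.

>>> send_rows --pt "0.6 -0.3 0 -2 0 0 0" --pt "0.6 -0.3 0 -2 0 0 0" --pt "0.6 -0.3 0 -2 0 0 0" --pt "0.6 -0.3 0 -2 0 0 0" --pt "0.6 -0.3 0 -2 0 0 0"

```text
t: 13.6
tcp_pos: [0.4622, 0.1988, 0.2733]
tool_rot: [0.646, 0.714, 0.14, 0.231]
ft_force: [-0.6, 0.0, 1.5]
gripper_width: 0.399
finger_force: 0.0
```

Run:
```python
from h import *
a=bot.grab_frame('wrist').astype(int);[bot.grab_frame('side') for _ in range(5)];b=bot.grab_frame('wrist').astype(int)
s=bot.state();print(abs(a-b)[80:200,220:300].max(),s['ft_force'],s['t'],abs(s['joint_velocities']).max())
print(bot.sign_off())
```

```text
71 [-0.3949  0.2178 -0.1896] 13.95 0.002757915744827374
the job is handed in; nothing more can be done
None
```

The marker went through the slot and dropped inside the returns box, and I handed the job in at about 14 s with the gripper clear. The other things near the box looked undisturbed in the last pictures, but I didn't confirm the marker was at rest (my last stillness check was unclear) or re-check the caliper.

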